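# Release a glued hand drum from its clamping jig

## Task

The glue on the round hand drum has dried: unlock the clamping jig by turning its black knob anticlockwise until it clicks over into its second position, then work the tight wooden wedge loose, pull it up out of its slot and leave it in the shallow brown tray. After that lift the drum out of the jig and set it down gently, open side up, flat and wholly on the slatted drying rack. Leave the knob unlocked and do not disturb the other things on the table.

Things in the scene. Friction and masses are not known exactly. Their poses are not given: they have to be found in the camera images.
- jig: plywood jig fixed to the table, left or right of the robot, yaw up to 0.3 rad: plate 230 (x) x 240 (y) x 18 mm, origin at the centre of its underside. In its frame (mm): stop block y -117 to -97, fence y 78 to 98, both with tops at z 58; the drum stands between stop and jaw, the wedge between jaw and fence; knob axis at x -85, y 68; beside it, at y 41, the spring housing of its detent (top at z 59)
- lock (a joint): black lock knob, rad, grows anticlockwise from above. 0 = locked: its steel latch arm (77 mm from the axis, 16 wide, underside at jig z 60) points to the jig's +x over the wedge's shoulder. A sprung ball resists from 0.1 (0.2 N m at 0.25); past about 0.8 it pushes the knob on to about 1.04 by itself: unlocked, arm at the jig's +y side. From there free to the stop at 1.22 (other stop -0.02)
- lock_grip (a point): point on the knob's axis, in its grip bar, 93 mm above the table. The bar is 44 mm long (along this point's x, which turns with the knob and is the arm's direction) and 14 mm thick (y); its top is 11.5 mm above this point, the disc and latch arm below it start 24 mm under this point
- jaw (a joint): sliding wooden jaw (90 mm along jig x, top at jig z 58), in m: 0 = clamped at the drum, 0.006 = fully backed off towards the wedge. A spring of about 12 N presses it on the wedge, so it backs off by itself as the wedge rises
- wedge: wooden wedge, 120 g, standing on the plate in the slot at jig y 68, axes as the jig's; origin at the centre of its underside. Lower part 70 mm (x), 40 tall, 18 thick (y) at the foot, 24 at the top; on it, x 0 to 35, a handle block up to z 88; x -35 to 0 is the low shoulder. Friction holds it with 10 to 20 N, less while shifted a few mm to and fro along x (slot ends open); free after 40 mm of rise
- wedge_handle (a point): point in the wedge's handle block (35 mm along x, 18 mm thick along y, from 40 to 88 mm above the wedge's underside): 70 mm above the underside, at wedge x 17.5, y 0
- drum: round wooden hand drum, 250 g, skin down and open side up on the jig's plate: 130 mm outside diameter, 45 tall, rim wall 9 thick, bottom 5 thick; origin at the centre of its underside, z up. Stop and jaw flank it at its jig -y and +y sides; its rim is free at the jig's -x and +x sides
- rack: low wooden slatted drying rack fixed to the table, 200 x 200 mm, slat tops 22 mm above the table; origin at the centre of its underside; slats run along its y. It may stand on the right or on the left
- tray: shallow open brown tray fixed to the table, outside 140 (x) x 100 (y) x 30 mm tall, walls and floor 4 mm thick; origin at the centre of its underside
- glue_pot: small grey-white pot with a cap, 28 mm diameter, 45 mm tall, standing on the jig's plate near its +x, -y corner; bystander, origin at its foot
- pen_near: felt pen 132 mm long, 14 mm thick, lying between robot and tray; bystander
- pen_left: felt pen 132 mm long lying at the left; bystander
- pen_far: felt pen 132 mm long lying beyond the tray; bystander
- table_knife: table knife 210 mm long with a black handle lying at the right; bystander
- brush_cup: white ceramic cup, 72 mm diameter, 100 mm tall, standing beyond the tray; bystander, origin at its foot
There are look-alikes about, which are no part of the job. Leave any orange or purple look-alike of the drum alone. There is more than one size of the tray; the job needs the smaller.

How it is judged:
By the outcome, as a careful person would: the job done as asked, in the order asked, and still so for the second after the job is handed in, with the robot touching nothing.
It also fails if it takes over 72 s, if anything falls off the work surface, if the arm or the gripper's body presses on something with over 40 N, if the wrist force passes 120 N, or if a joint passes its speed limit or range.

## Robot

A 6-joint arm with a two-finger parallel gripper is mounted at the origin on the work surface. World frame = base frame: x ahead of the robot, y to its left, z up, the work surface at z = 0. Lengths are in mm, angles in rad, forces in N, time in s.
With the tool pointing down it reaches from about 350 to 925 mm from the base axis. Payload 6.4 kg.
Tool frame: the origin (TCP) lies at the very end of the fingers, on their centre line; the grasp point (between the pads) lies 19 mm behind it; z points along the fingers, y is the direction in which the jaws open and shut (so a half turn about z gives the same grasp; the last joint's range is limited). The gripper opens to 94 mm and grips with 3 to 60 N. Pads are 16 mm wide; open, the fingers measure 119 mm over their backs; the gripper's body (75 mm by 177 mm) begins 78 mm behind the grasp point.
Start: joints at [1.155, 0.245, 1.558, -0, 1.339, -0.174], TCP at [155.639, 631.102, 170.755] pointing down, gripper open.
Joint ranges: [-3.13, 3.13], [-1.02, 2.26], [0.13, 2.54], [-0.95, 4.09], [0.21, 2.88], [-2.74, 2.74]. Speed limits (rad/s): [2.57, 2.57, 3.14, 3.14, 3.14, 3.14].

## Interface

Orientations are given as a unit quaternion [x, y, z, w].
In Python, from cell import env gives the robot as it stands.
- The arm moves only by the tool move_arm, never from a script. Its argument "series" is a list of rows, each an object with "xyz": the shift along the tool's x, y, z as a fraction of full scale, a list of three; "turn": the turn about the tool's z as a fraction of full scale. In form: [{"xyz": [x, y, z], "turn": turn}, ...]. A call has 1 to 8 rows; each row shifts and turns the commanded pose from where the row before left it, along the tool's axes as they then stand; what a row does not reach is not made up. Full scale, the value 1, is 30 mm for a shift and 4 degrees for a turn. A row lasts 1/12 s, in which the tool goes at most 41.7 mm and 7.16 degrees, less where a joint would pass 70% of its speed; a pose out of reach is approached as far as the arm can. A call with a number of a shift or a turn outside -1 to 1 is refused whole. A call with a gripper value outside its range is refused whole. "fingers" is the opening, from 0 (shut) to 1 (fully open), set as the call begins (left out, the last holds). The fingers move at their own pace and stop on an object; the grip force is fixed at half the most. Time passes only in rows, so rows that do not move let the fingers close. It gives the time, the measured TCP pose, the force and the opening at its end, in the units of the state.
- env.observe(): the state, without advancing time (a new reading comes with each control period).
- env.capture(name): name is "scene" or "top" or "wrist"; returns the picture (480x640x3 uint8, red, green, blue); there is no depth.
- env.camera_model(name): a dict with "intrinsics" (3x3 intrinsics, pixels), "distortion" ([k1, k2, p1, p2, k3] as OpenCV has them; the pictures are not rectified), "position" and "orientation" of the camera in the world; the wrist camera has in their place "hand_eye" (4x4, takes a point from camera to tool coordinates, whose origin is the TCP and whose axes are the flange's). Camera axes: x right, y down, z forward; pixel columns grow to the right and rows downward; lengths in mm; the calibration is good to about 2 mm. A picture is of the moment at which its call begins: read the wrist's pose just before it. camera_model takes no time and is no camera call.
- env.finish_job(): hands the job in, once; it reports no verdict.
Trained networks look in the newest picture that a camera, given by its name, has taken for a name from the list of things; names that differ only in an ending like _2 or _b are one class to them, and where a whole thing is asked for, a point or a joint stands for the part that bears it (a point fixed in the world has none). Each returns a list of dicts, best first, with "p" (0 to 1); they miss things now and then, are a little off and sometimes report something else, mostly with a low value. They report only what shows in the picture. A call takes as long as a camera call. They do not tell look-alikes from the thing itself.
- env.silhouettes(label, camera): "pixels" (480x640 bool, what is visible of it) and "point" ([column, row] in pixels, amid what is visible of it).
The state is a dict: "time": time; "joint_pos": joint angles; "qd": joint speeds; "effort": joint torques, N m; "tool_pos": TCP position; "orientation": TCP orientation; "contact_force": force on the tool from outside, world axes, zero at the start; "ft_torque": the same for the moment, N m; "finger_gap": opening from 0.0 (shut) to 1.0 (fully open).
Only numpy, scipy, OpenCV 4.12 (cv2) and the standard library are available. Lean on these libraries where they do the work, as an engineer would, in place of code of your own. Each camera call takes 0.05 s, during which the arm holds its last target. There are 200 camera calls.

## Working session

There is one attempt and no reset: what is moved stays moved. The work goes in short steps, Python scripts to look and compute and a tool call to move; the robot and the scene stay as the last step left them, time stands still between calls to the robot, and variables do not carry over. Pictures are saved under pics/ and viewed, about 8 in all and at most 12, crops included, and the job is handed in when it is done.

Besides the shell and the picture viewer there is one more tool, called after "Request:" by a JSON object that holds its "name" and its "arguments", one argument or row to a line. move_arm: Moves the arm, as the interface text tells. Its arguments: {"type":"object","properties":{"series":{"type":"array"},"fingers":{"type":"number"}},"required":["series"]}

```bash
ls; mkdir -p pics; cat > h.py <<'E'
import numpy as np, cv2, json
from cell import env
from scipy.spatial.transform import Rotation as R
def save(n,im): cv2.imwrite('pics/'+n+'.png',im[:,:,::-1])
def cam(name):
    m=env.camera_model(name);K=np.array(m['intrinsics']);d=np.array(m['distortion'],float)
    if 'hand_eye' in m:
        s=env.observe();T=np.eye(4);T[:3,:3]=R.from_quat(s['orientation']).as_matrix();T[:3,3]=s['tool_pos']
        T=T@np.array(m['hand_eye']);return K,d,T[:3,:3],T[:3,3]
    return K,d,R.from_quat(m['orientation']).as_matrix(),np.array(m['position'])
def back(c,px,z):
    K,d,Rm,p=c;u=cv2.undistortPoints(np.array(px,float).reshape(-1,1,2),K,d).reshape(-1,2)
    r=np.c_[u,np.ones(len(u))]@Rm.T
    return p+r*((z-p[2])/r[:,2])[:,None]
def proj(c,P):
    K,d,Rm,p=c
    return cv2.projectPoints(np.array(P,float).reshape(-1,1,3),cv2.Rodrigues(Rm.T)[0],-Rm.T@p,K,d)[0].reshape(-1,2)
E
python3 - <<'E'
from h import *
print(env.observe())
for n in('top','scene'):
    im=env.capture(n);save(n,im);print(n,env.camera_model(n))
    for l in('jig','lock','wedge','drum','rack','tray','glue_pot','brush_cup'):
        print(l,[(round(o['p'],2),np.round(o['point']).tolist(),int(o['pixels'].sum())) for o in env.silhouettes(l,n)])
E
```

```text
pics
{'time': 0.0, 'joint_pos': array([ 1.15492749e+00,  2.45789706e-01,  1.55900585e+00,  2.00728846e-05,
        1.33867023e+00, -1.74105100e-01]), 'qd': array([-0.00098939,  0.00123633,  0.00038556, -0.00070501, -0.00035331,
        0.00048194]), 'effort': array([-1.04511833e-03, -4.15815568e+01, -3.14609098e+01,  6.84698322e-02,
        3.28698743e-02, -1.22891101e-04]), 'tool_pos': array([155.34244814, 630.48917525, 169.66538824]), 'orientation': array([ 1.20589937e-01,  9.92701964e-01, -8.93270509e-04, -2.81627948e-04]), 'contact_force': array([-0.21554709, -0.71442086, -0.35079967]), 'ft_torque': array([ 0.01323327,  0.05958967, -0.00553158]), 'finger_gap': 0.9995567233978746}
top {'intrinsics': array([[615.31541106,   0.        , 329.20959981],
       [  0.        , 615.31541106, 234.72798911],
       [  0.        ,   0.        ,   1.        ]]), 'distortion': array([0.02724463, 0.        , 0.        , 0.        , 0.        ]), 'position': array([ 391.54885257,   -9.18648962, 1805.51614276]), 'orientation': array([ 0.70733678, -0.7061    ,  0.02493901, -0.0218061 ])}
jig [(0.
[... 633 characters left out ...]
, 'distortion': array([-0.01630264,  0.        ,  0.        ,  0.        ,  0.        ]), 'position': array([1321.56762354, -297.02367945,  790.75673038]), 'orientation': array([ 0.74458434,  0.51675092, -0.23927928, -0.3482931 ])}
jig [(0.88, [236.0, 283.0], 3976), (0.37, [210.0, 268.0], 2250)]
lock [(0.57, [237.0, 228.0], 352)]
wedge [(0.62, [255.0, 253.0], 407)]
drum [(0.95, [175.0, 222.0], 1582), (0.71, [104.0, 240.0], 1877), (0.65, [214.0, 269.0], 2237)]
rack [(0.9, [414.0, 247.0], 3934)]
tray [(0.58, [396.0, 185.0], 2273), (0.56, [318.0, 274.0], 1983)]
glue_pot [(0.8, [199.0, 298.0], 228), (0.35, [131.0, 293.0], 437)]
brush_cup [(0.9, [412.0, 290.0], 1034), (0.21, [253.0, 250.0], 404)]
```

View pics/top.png

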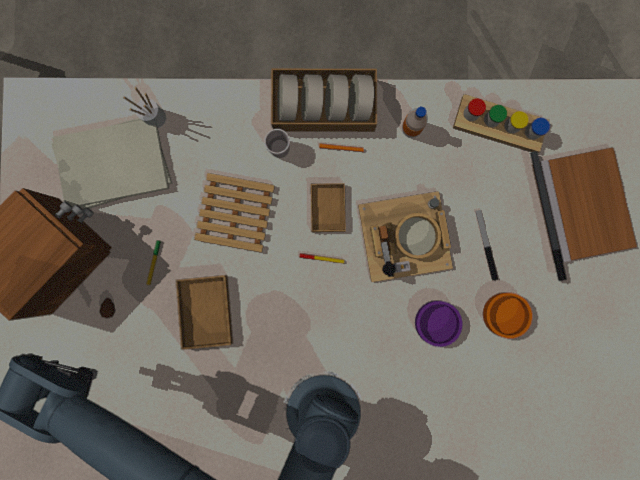

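View pics/scene.png

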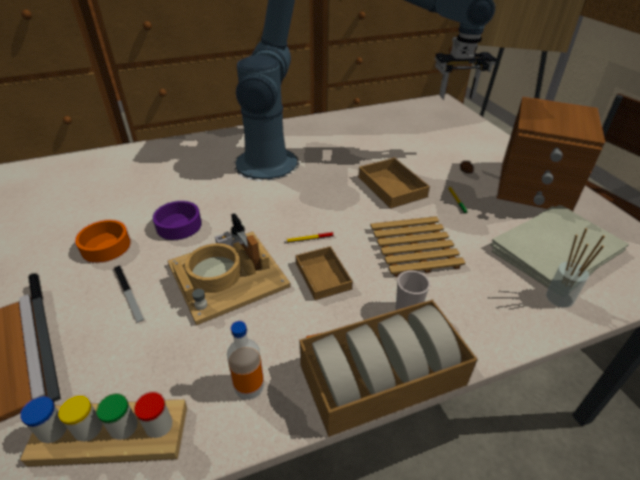

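Top view: the plain drum in the jig is at (418,236), with the purple (438,322) and orange (508,314) look-alikes to leave alone. The small tray is at (328,208); the larger one, at (206,313), is the look-alike. The rack is at (236,212), the knob at (389,262), the wedge at (386,236) and the pens at (322,258), (155,262) and (342,147). The cup is at (278,144).

```bash
python3 - <<'E'
from h import *
im=env.capture('top');c=cam('top')
def rect(l,i,z):
    o=env.silhouettes(l,'top');m=o[i]['pixels'].astype(np.uint8)
    k,_=cv2.findContours(m,0,2);k=max(k,key=cv2.contourArea)
    w=back(c,k.reshape(-1,2),z)[:,:2].astype(np.float32);r=cv2.minAreaRect(w)
    print(l,np.round(r[0]),np.round(r[1]),round(r[2],1))
rect('jig',0,18);rect('rack',0,22);rect('tray',0,30);rect('tray',1,30);rect('drum',2,60);rect('lock',0,100);rect('wedge',0,100)
print(back(c,[[418,236],[322,258],[342,147],[278,144]],14))
print(env.camera_model('wrist'))
s=env.observe();print(R.from_quat(s['orientation']).as_matrix().round(3))
big=cv2.resize(im[160:300,180:470],None,fx=2.7,fy=2.7,interpolation=cv2.INTER_CUBIC);save('crop',np.clip(big*1.6,0,255).astype(np.uint8))
E
```

```text
jig [ 507. -240.] [232. 246.] 9.3
rack [576. 259.] [203. 206.] 78.7
tray [590. -13.] [140. 104.] 0.1
tray [288. 342.] [201. 154.] 5.7
drum [ 260. -324.] [132. 128.] 63.5
lock [ 438. -173.] [88. 28.] 17.4
wedge [ 503. -168.] [52. 22.] 9.2
[[ 506.95624843 -276.11274498   14.        ]
 [ 442.26546862    3.84084556   14.        ]
 [ 769.12284812  -54.2784263    14.        ]
 [ 777.52041877  134.12104353   14.        ]]
{'intrinsics': array([[333.54313137,   0.        , 322.43992931],
       [  0.        , 333.54313137, 239.90579079],
       [  0.        ,   0.        ,   1.        ]]), 'distortion': array([-0.06077533,  0.        ,  0.        ,  0.        ,  0.        ]), 'hand_eye': array([[-6.69418289e-04, -9.71412713e-01, -2.37396067e-01,
         6.76350993e+01],
       [ 9.99999776e-01, -6.43748400e-04, -1.85650755e-04,
         5.82317996e-01],
       [ 2.75201651e-05, -2.37396138e-01,  9.71412926e-01,
        -2.14000575e+02],
       [ 0.00000000e+00,  0.00000000e+00,  0.00000000e+00,
         1.00000000e+00]])}
[[-0.971  0.239 -0.   ]
 [ 0.239  0.971 -0.   ]
 [ 0.    -0.    -1.   ]]
```

View pics/crop.png

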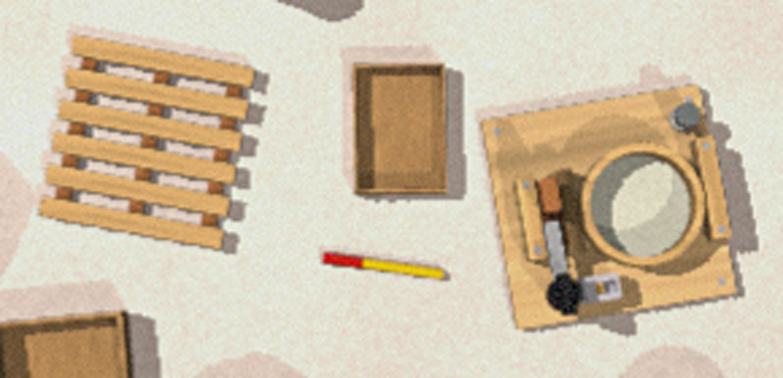

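Request:
{"name": "move_arm", "arguments": {
  "series": [
    {"xyz":[-0.755,-0.626,0],"turn":0},
    {"xyz":[-0.755,-0.626,0],"turn":0},
    {"xyz":[-0.755,-0.626,0],"turn":0},
    {"xyz":[-0.755,-0.626,0],"turn":0},
    {"xyz":[-0.755,-0.626,0],"turn":0},
    {"xyz":[-0.755,-0.626,0],"turn":0},
    {"xyz":[-0.755,-0.626,0],"turn":0}
  ],
  "fingers": 1
}}

```text
time: 1.88
tool_pos: [278.7, 464.3, 170.9]
orientation: [0.12, 0.993, 0.0, 0.0]
contact_force: [0.4, -1.0, -0.1]
finger_gap: 0.996
```

Request:
{"name": "move_arm", "arguments": {
  "series": [
    {"xyz":[-0.755,-0.626,0],"turn":0},
    {"xyz":[-0.755,-0.626,0],"turn":0},
    {"xyz":[-0.755,-0.626,0],"turn":0},
    {"xyz":[-0.755,-0.626,0],"turn":0},
    {"xyz":[-0.755,-0.626,0],"turn":0},
    {"xyz":[-0.755,-0.626,0],"turn":0},
    {"xyz":[-0.755,-0.626,0],"turn":0}
  ]
}}

```text
time: 2.47
tool_pos: [401.3, 298.7, 171.0]
orientation: [0.121, 0.993, 0.0, 0.0]
contact_force: [-0.2, 0.5, 0.3]
finger_gap: 1.001
```

Request:
{"name": "move_arm", "arguments": {
  "series": [
    {"xyz":[-0.287,-0.919,0],"turn":0},
    {"xyz":[-0.287,-0.919,0],"turn":0},
    {"xyz":[-0.287,-0.919,0],"turn":0},
    {"xyz":[-0.287,-0.919,0],"turn":0},
    {"xyz":[-0.287,-0.919,0],"turn":0},
    {"xyz":[-0.287,-0.919,0],"turn":0},
    {"xyz":[-0.287,-0.919,0],"turn":0},
    {"xyz":[-0.287,-0.919,0],"turn":0}
  ]
}}

```text
time: 3.13
tool_pos: [414.6, 67.9, 171.0]
orientation: [0.121, 0.993, -0.0, 0.0]
contact_force: [1.6, -0.1, 0.3]
finger_gap: 0.999
```

Request:
{"name": "move_arm", "arguments": {
  "series": [
    {"xyz":[-0.287,-0.919,0],"turn":0},
    {"xyz":[-0.287,-0.919,0],"turn":0},
    {"xyz":[-0.287,-0.919,0],"turn":0},
    {"xyz":[-0.287,-0.919,0],"turn":0},
    {"xyz":[-0.287,-0.919,0],"turn":0},
    {"xyz":[-0.287,-0.919,0],"turn":0},
    {"xyz":[-0.287,-0.919,0],"turn":0},
    {"xyz":[-0.287,-0.919,0],"turn":0}
  ]
}}

```text
time: 3.8
tool_pos: [428.6, -162.9, 171.0]
orientation: [0.121, 0.993, -0.0, 0.0]
contact_force: [0.8, 0.4, 0.3]
finger_gap: 1.0
```

Request:
{"name": "move_arm", "arguments": {
  "series": [
    {"xyz":[0,0,0],"turn":1},
    {"xyz":[0,0,0],"turn":1},
    {"xyz":[0,0,0],"turn":1},
    {"xyz":[0,0,0],"turn":1},
    {"xyz":[0,0,0],"turn":1},
    {"xyz":[0,0,0],"turn":1},
    {"xyz":[0,0,0],"turn":1},
    {"xyz":[0,0,0],"turn":1}
  ]
}}

```text
time: 4.47
tool_pos: [428.7, -161.4, 170.9]
orientation: [0.391, 0.92, -0.0, 0.0]
contact_force: [-0.5, 0.9, 0.2]
finger_gap: 0.999
```

Request:
{"name": "move_arm", "arguments": {
  "series": [
    {"xyz":[0,0,0],"turn":1},
    {"xyz":[0,0,0],"turn":1},
    {"xyz":[0,0,0],"turn":1},
    {"xyz":[0,0,0],"turn":1},
    {"xyz":[0,0,0],"turn":1},
    {"xyz":[0,0,0],"turn":1},
    {"xyz":[0,0,0],"turn":1},
    {"xyz":[0,0,0],"turn":1}
  ]
}}

```text
time: 5.13
tool_pos: [428.7, -161.4, 170.9]
orientation: [0.63, 0.777, 0.0, 0.0]
contact_force: [0.2, -0.7, 0.4]
finger_gap: 1.004
```

Request:
{"name": "move_arm", "arguments": {
  "series": [
    {"xyz":[0,0,0],"turn":1},
    {"xyz":[0,0,0],"turn":1},
    {"xyz":[0,0,0],"turn":1},
    {"xyz":[0,0,0],"turn":1},
    {"xyz":[0,0,0],"turn":1},
    {"xyz":[0,0,0],"turn":1},
    {"xyz":[0,0,0],"turn":1},
    {"xyz":[0,0,0],"turn":1}
  ]
}}

```text
time: 5.8
tool_pos: [428.7, -161.4, 170.9]
orientation: [0.819, 0.573, 0.0, 0.0]
contact_force: [-0.2, 0.2, 0.0]
finger_gap: 0.998
```

Request:
{"name": "move_arm", "arguments": {
  "series": [
    {"xyz":[0,0,0],"turn":1},
    {"xyz":[0,0,0],"turn":1},
    {"xyz":[0,0,0],"turn":1},
    {"xyz":[0,0,0],"turn":1},
    {"xyz":[0,0,0],"turn":1},
    {"xyz":[0,0,0],"turn":1},
    {"xyz":[0,0,0],"turn":1},
    {"xyz":[0,0,0],"turn":1}
  ]
}}

```text
time: 6.47
tool_pos: [428.7, -161.4, 170.9]
orientation: [0.946, 0.325, 0.0, 0.0]
contact_force: [-0.1, 0.7, 0.1]
finger_gap: 0.997
```

Request:
{"name": "move_arm", "arguments": {
  "series": [
    {"xyz":[0,0,0],"turn":1},
    {"xyz":[0,0,0],"turn":1},
    {"xyz":[0,0,0],"turn":1},
    {"xyz":[0,0,0],"turn":1},
    {"xyz":[0,0,0],"turn":1},
    {"xyz":[0,0,0],"turn":1},
    {"xyz":[0,0,0],"turn":1},
    {"xyz":[0,0,0],"turn":0.25}
  ]
}}

```text
time: 7.13
tool_pos: [428.7, -161.4, 170.9]
orientation: [0.997, 0.079, 0.0, 0.0]
contact_force: [0.4, 0.3, -0.3]
finger_gap: 0.999
```

```bash
cat >> h.py <<'E'
def jT(j): 
    x,y,a=j; return np.array([[np.cos(a),-np.sin(a)],[np.sin(a),np.cos(a)]]),np.array([x,y])
def jw(j,P):
    P=np.array(P,float).reshape(-1,3);A,t=jT(j);return np.c_[P[:,:2]@A.T+t,P[:,2]]
def box(x0,x1,y0,y1,z): return [[x0,y0,z],[x1,y0,z],[x1,y1,z],[x0,y1,z]]
def rows(tgt,yawdeg=None):
    "needed shift in tool axes (units of 30mm) and turn (units of 4deg), with tool pointing down"
    s=env.observe();M=R.from_quat(s['orientation']).as_matrix()
    d=M.T@(np.array(tgt)-s['tool_pos']);yy=np.degrees(np.arctan2(M[1,1],M[0,1]))
    print('pos',np.round(s['tool_pos'],1),'yaw_y',round(yy,2),'need units',np.round(d/30,3),'turn',None if yawdeg is None else round(-((yawdeg-yy+180)%360-180)/4,3))
E
python3 - <<'E'
from h import *
im=env.capture('wrist');c=cam('wrist');s=env.observe();print(s['joint_pos'].round(2))
def rect(l,z):
    for o in env.silhouettes(l,'wrist'):
        k,_=cv2.findContours(o['pixels'].astype(np.uint8),0,2);k=max(k,key=cv2.contourArea)
        w=back(c,k.reshape(-1,2),z)[:,:2].astype(np.float32);r=cv2.minAreaRect(w)
        print(l,round(o['p'],2),np.round(o['point']),np.round(r[0],1),np.round(r[1],1),round(r[2],1))
rect('jig',18);rect('lock',100);rect('wedge',106);rect('drum',63);rect('tray',30);rect('glue_pot',63)
j=(507,-240,np.radians(9.3));b=np.clip(im*1.5,0,255).astype(np.uint8).copy()
def dr(P,col): cv2.polylines(b,[np.round(proj(c,jw(j,P))).astype(int).reshape(-1,1,2)],True,col,1)
dr(box(-115,115,-120,120,18),(255,0,0));dr(box(0,35,59,77,106),(0,255,0));dr(box(-107,-63,61,75,104.5),(0,255,255))
save('w1',b)
E
```

```text
[-0.61 -0.23  2.03 -0.    1.34  0.8 ]
jig 0.88 [372. 144.] [ 498.  -249.7] [253.1 262.3] 10.0
jig 0.39 [588. 220.] [ 483.9 -464.8] [203.2  22.9] 13.4
lock 0.68 [344. 237.] [ 439.9 -176.9] [100.2  34.6] 10.7
lock 0.22 [347. 150.] [ 501.4 -168.7] [64.6 23.2] 10.3
wedge 0.94 [348. 150.] [ 500.6 -168.7] [63.1 20.4] 9.4
drum 0.96 [422. 392.] [ 260.5 -309.5] [ 52.1 111.1] 9.0
drum 0.83 [443. 165.] [ 507.2 -266.3] [127.9 132.7] 10.2
tray 0.65 [202.  56.] [576.9 -15.5] [116.3 108.5] 1.7
tray 0.33 [589. 220.] [ 484.3 -454.7] [196.6  21.8] 13.2
glue_pot 0.58 [507.  78.] [ 596.6 -306.6] [26.9 47.2] 34.9
```

View pics/w1.png

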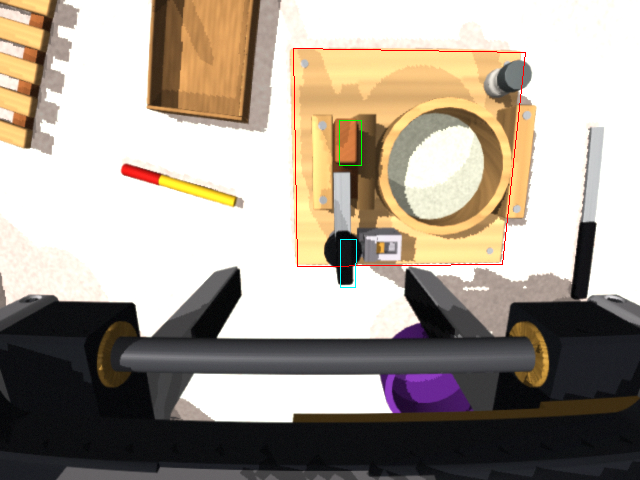

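The model overlay (jig plate, red) matches the picture. The knob bar is at (346,263) and the wedge handle top at (349,142), as predicted. Next I go to the knob.

```bash
python3 - <<'E'
from h import *
j=(507,-240,np.radians(9.3))
k=jw(j,[-85,68,76])[0];print(k,jw(j,[17.5,68,80]));rows(k,-80.7)
E
```

```text
[ 412.12820427 -186.63013608   76.        ] [[ 513.2809152  -170.06574442   80.        ]]
pos [ 428.7 -161.4  170.8] yaw_y -80.82 need units [-0.679  0.743  3.158] turn -0.03
```

Request:
{"name": "move_arm", "arguments": {
  "series": [
    {"xyz":[-0.68,0.74,0],"turn":-0.03},
    {"xyz":[0,0,0.8],"turn":0},
    {"xyz":[0,0,0.8],"turn":0},
    {"xyz":[0,0,0.8],"turn":0},
    {"xyz":[0,0,0.76],"turn":0},
    {"xyz":[0,0,0],"turn":0},
    {"xyz":[0,0,0],"turn":0}
  ],
  "fingers": 0.5
}}

```text
time: 8.07
tool_pos: [411.4, -186.0, 75.3]
orientation: [0.997, 0.081, -0.001, -0.001]
contact_force: [0.2, -0.4, 0.1]
finger_gap: 0.535
```

```bash
python3 - <<'E'
from h import *
im=env.capture('wrist');save('w2',np.clip(im*1.5,0,255).astype(np.uint8)[100:460,120:560]);rows([412.1,-186.6,76],-80.7)
E
```

```text
pos [ 412.5 -186.8   76.7] yaw_y -80.72 need units [-0.011 -0.009  0.025] turn -0.005
```

View pics/w2.png

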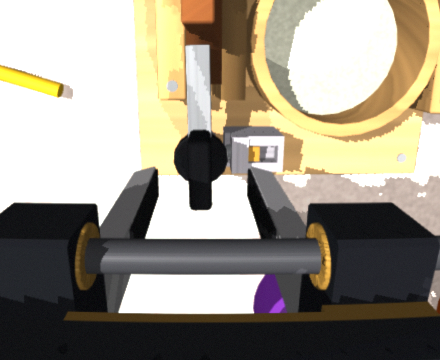

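The bar stands between the fingers, centred to about 2 mm, so I close.

Request:
{"name": "move_arm", "arguments": {
  "series": [
    {"xyz":[0,0,0],"turn":0},
    {"xyz":[0,0,0],"turn":0},
    {"xyz":[0,0,0],"turn":0},
    {"xyz":[0,0,0],"turn":0},
    {"xyz":[0,0,0],"turn":0},
    {"xyz":[0,0,0],"turn":0},
    {"xyz":[0,0,0],"turn":0}
  ],
  "fingers": 0
}}

```text
time: 8.7
tool_pos: [412.1, -186.5, 76.1]
orientation: [0.997, 0.081, 0.0, 0.0]
contact_force: [-0.5, -0.2, 1.1]
finger_gap: 0.038
```

Request:
{"name": "move_arm", "arguments": {
  "series": [
    {"xyz":[0,0,0],"turn":-0.5},
    {"xyz":[0,0,0],"turn":-0.7},
    {"xyz":[0,0,0],"turn":-0.7},
    {"xyz":[0,0,0],"turn":-0.7},
    {"xyz":[0,0,0],"turn":-0.7},
    {"xyz":[0,0,0],"turn":-0.7}
  ]
}}

```text
time: 9.2
tool_pos: [412.0, -186.5, 75.9]
orientation: [0.976, 0.22, -0.0, -0.0]
contact_force: [-1.0, -0.1, 0.3]
finger_gap: 0.003
```

```bash
python3 - <<'E'
from h import *
s=env.observe();rows([412.1,-186.6,76],-80.7);print(s['contact_force'],s['ft_torque'],s['finger_gap'])
E
```

```text
pos [ 412.  -186.5   75.9] yaw_y -64.6 need units [ 0.001  0.003 -0.003] turn 4.025
[-0.96725296 -0.1102031   0.32633223] [-0.07389455  0.184712   -0.01035124] 0.0034363605231352485
```

The gap of 0.003 means the fingers closed on nothing. I look again.

```bash
python3 - <<'E'
from h import *
im=env.capture('wrist');c=cam('wrist')
b=np.clip(im*1.5,0,255).astype(np.uint8).copy()
s=env.observe();p=s['tool_pos']
for q in (p,p+[0,0,19],[412.1,-186.6,104.5],[412.1,-186.6,69]):
    u=proj(c,q)[0];print(u);cv2.circle(b,tuple(np.round(u).astype(int)),2,(255,0,0),-1)
save('w3',cv2.resize(b[150:400,200:500],None,fx=2.4,fy=2.4))
im=env.capture('scene');save('s3',cv2.resize(np.clip(im*1.6,0,255).astype(np.uint8)[150:330,130:330],None,fx=3,fy=3))
E
```

```text
[322.34924725 264.822378  ]
[322.34392488 274.33586212]
[322.52229817 279.78535588]
[322.50542311 261.71639322]
```

View pics/w3.png

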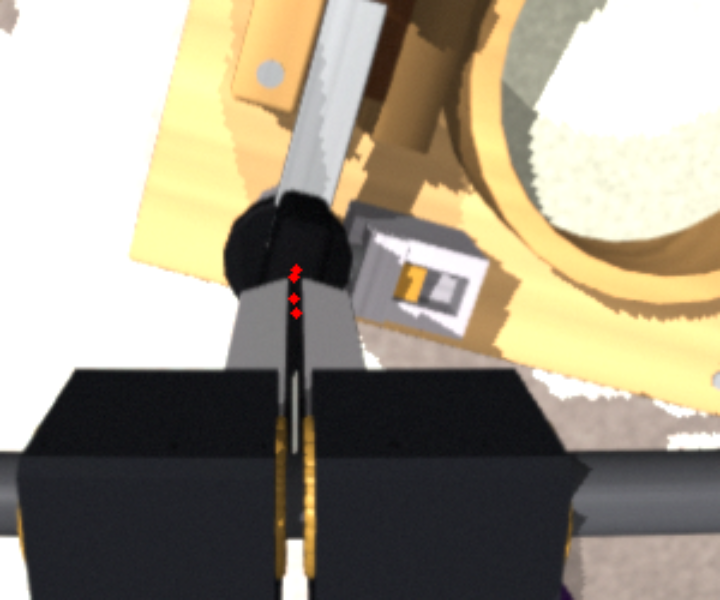

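View pics/s3.png

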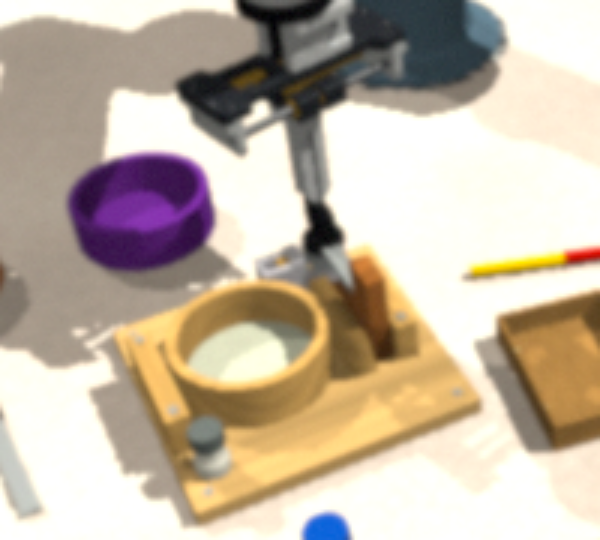

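```bash
python3 - <<'E'
from h import *
c=cam('scene')
for z in (60,69,76,93,104.5,154):
    u=proj(c,[412.1,-186.6,z])[0];print(z,u.round(1),((u-[130,150])*3).round())
im=env.capture('scene');u=proj(c,[412.1,-186.6,85])[0].astype(int)
save('s4',cv2.resize(np.clip(im*1.9,0,255).astype(np.uint8)[u[1]-45:u[1]+30,u[0]-45:u[0]+45],None,fx=8,fy=8,interpolation=cv2.INTER_CUBIC))
print(u,env.observe()['finger_gap'])
E
```

```text
60 [237.1 231.5] [321. 244.]
69 [236.7 228.8] [320. 236.]
76 [236.4 226.7] [319. 230.]
93 [235.6 221.6] [317. 215.]
104.5 [235.  218.1] [315. 204.]
154 [232.6 202.3] [308. 157.]
[235 224] 0.005366517988682949
```

View pics/s4.png

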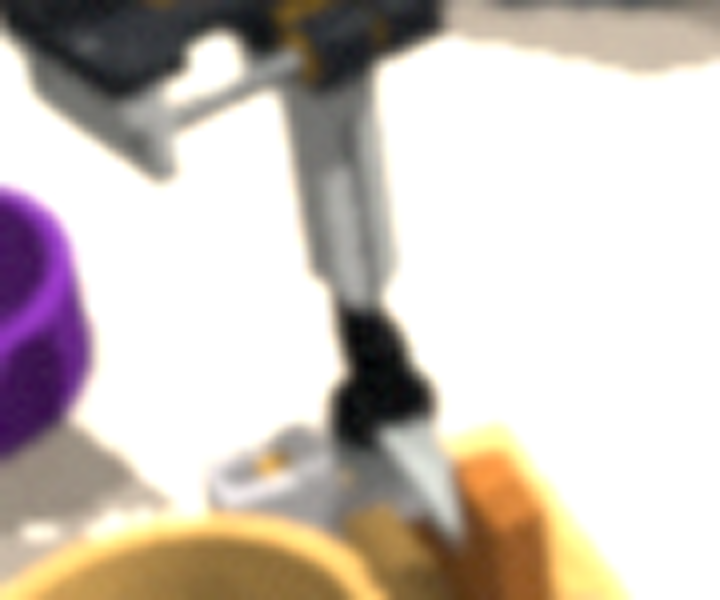

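```bash
python3 - <<'E'
from h import *
import h
j=(507,-240,np.radians(9.3))
P=np.vstack([jw(j,box(-107,-63,61,75,z)) for z in (104.5,69)])
c=cam('scene');print('s4',((proj(c,P)-[190,179])*8).round().tolist())
c=cam('wrist');print('w3',((proj(c,P)-[200,150])*2.4).round().tolist())
m=env.camera_model('wrist');T=np.eye(4);y=np.radians(-80.72)
T[:3,:3]=np.array([[np.cos(y+np.pi/2),np.cos(y),0],[np.sin(y+np.pi/2),np.sin(y),0],[0,0,-1]]);T[:3,3]=[412.5,-186.8,76.7]
T=T@np.array(m['hand_eye']);c2=(c[0],c[1],T[:3,:3],T[:3,3])
print('w2',(proj(c2,P)-[120,100]).round().tolist())
b=cv2.imread('pics/w2.png').astype(int).sum(2)
for r in range(110,230,8): 
    d=np.where(b[r,150:255]<130)[0]+150; print(r,d.min() if len(d) else None,d.max() if len(d) else None,len(d))
E
```

```text
s4 [[315.0, 283.0], [365.0, 356.0], [406.0, 343.0], [355.0, 270.0], [329.0, 369.0], [378.0, 443.0], [419.0, 429.0], [369.0, 356.0]]
w3 [[297.0, 397.0], [347.0, 236.0], [291.0, 220.0], [244.0, 383.0], [297.0, 343.0], [339.0, 203.0], [292.0, 190.0], [251.0, 331.0]]
w2 [[214.0, 214.0], [214.0, 144.0], [190.0, 144.0], [191.0, 214.0], [212.0, 191.0], [212.0, 131.0], [192.0, 131.0], [192.0, 191.0]]
110 None None 0
118 None None 0
126 None None 0
134 190 212 21
142 180 221 42
150 176 225 50
158 175 226 52
166 176 224 49
174 153 251 47
182 150 254 35
190 150 254 36
198 150 254 34
206 150 254 27
214 150 254 3
222 None None 0
```

The overlay fits the bar to within 1–2 px. The finger tips, though, look about 28 mm higher than the reported TCP: their spread of ±46 px fits z≈104, not 76. I'll check this with a gentle touch on the bar's top.

Request:
{"name": "move_arm", "arguments": {
  "series": [
    {"xyz":[0,0,0.03],"turn":0},
    {"xyz":[0,0,0.03],"turn":0},
    {"xyz":[0,0,0],"turn":0}
  ]
}}

```text
time: 9.6
tool_pos: [411.9, -186.4, 73.9]
orientation: [0.976, 0.218, -0.0, -0.0]
contact_force: [0.1, 0.2, 0.2]
finger_gap: 0.006
```

Request:
{"name": "move_arm", "arguments": {
  "series": [
    {"xyz":[0,0,0.03],"turn":0},
    {"xyz":[0,0,0.03],"turn":0},
    {"xyz":[0,0,0],"turn":0}
  ]
}}

```text
time: 9.85
tool_pos: [411.9, -186.4, 72.1]
orientation: [0.976, 0.219, -0.0, -0.0]
contact_force: [0.4, -0.4, -0.2]
finger_gap: 0.006
```

Request:
{"name": "move_arm", "arguments": {
  "series": [
    {"xyz":[0,0,0.03],"turn":0},
    {"xyz":[0,0,0.03],"turn":0},
    {"xyz":[0,0,0],"turn":0}
  ]
}}

```text
time: 10.1
tool_pos: [411.9, -186.4, 70.3]
orientation: [0.976, 0.219, -0.0, -0.0]
contact_force: [-0.2, 0.3, 0.4]
finger_gap: 0.007
```

```bash
python3 - <<'E'
from h import *
a=env.capture('scene')[174:274,170:290];save('s5',cv2.resize(np.clip(a*1.9,0,255).astype(np.uint8),None,fx=5,fy=5,interpolation=cv2.INTER_CUBIC))
w=env.capture('wrist');b=np.clip(w*2.5,0,255).astype(np.uint8)[200:330,240:410]
x=cv2.resize(b,None,fx=4.7,fy=4.6,interpolation=cv2.INTER_CUBIC)
save('w5',x);s=env.observe();print(s['tool_pos'],s['contact_force'])
c=cam('wrist')
for z in (0,28): print(((proj(c,s['tool_pos']+np.array([8*np.cos(.44),8*np.sin(.44),z]))-[240,200])*4.7).round())
E
```

```text
[ 412.03669235 -186.49621933   70.49844477] [-0.07711476 -0.58230211  0.09251515]
[[387. 251.]]
[[387. 313.]]
```

View pics/w5.png

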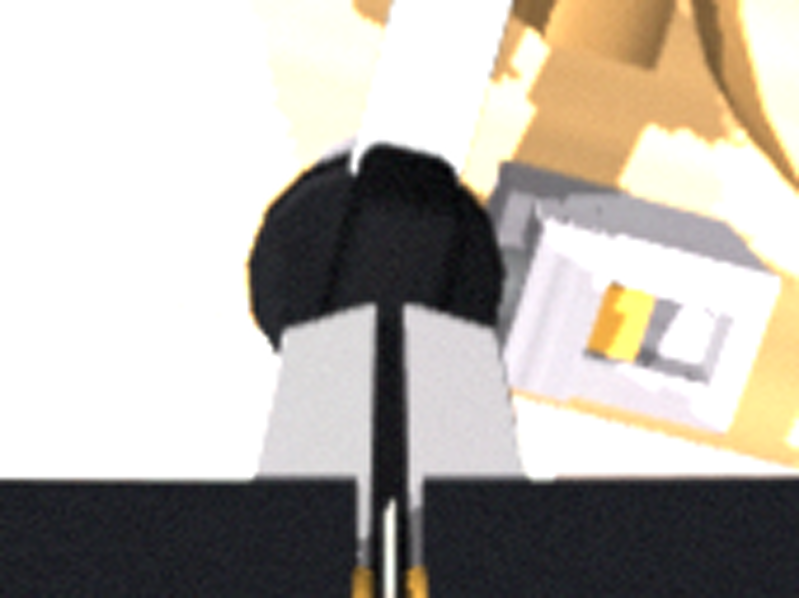

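The picture (w5) shows the closed tips at (385,310), in front of the bar's top. The bar and then the table show through the slit between them, so the tips are still above the bar. I keep touching down in small steps.

Request:
{"name": "move_arm", "arguments": {
  "series": [
    {"xyz":[0,0,0.03],"turn":0},
    {"xyz":[0,0,0.03],"turn":0},
    {"xyz":[0,0,0],"turn":0}
  ]
}}

```text
time: 10.45
tool_pos: [412.3, -186.7, 70.0]
orientation: [0.976, 0.219, -0.0, -0.0]
contact_force: [-3.1, 2.8, 9.0]
finger_gap: 0.005
```

```bash
python3 - <<'E'
from h import *
s=env.observe();print(s['tool_pos'],s['contact_force'],s['ft_torque'],s['effort'].round(2),s['finger_gap'],s['joint_pos'].round(4))
E
```

```text
[ 412.30427288 -186.7174396    69.96357472] [-3.085958    2.77933879  9.01863465] [3.83606721e-01 7.85878872e-01 1.29215831e-04] [ -0.35 -20.8  -26.55   0.12  -1.05  -0.  ] 0.005095668851112859 [-6.7660e-01 -1.0860e-01  2.1275e+00 -1.0000e-04  1.1228e+00  4.5320e-01]
```

The touch came at TCP z≈70, with 9 N on the bar's top (z 104.5). So the real finger ends sit about 34.5 mm behind the reported TCP, contrary to the description. I back off, turn back, open, and go down with force checks.

Request:
{"name": "move_arm", "arguments": {
  "series": [
    {"xyz":[0,0,-0.5],"turn":0},
    {"xyz":[0,0,0],"turn":1},
    {"xyz":[0,0,0],"turn":1},
    {"xyz":[0,0,0],"turn":1},
    {"xyz":[0,0,0],"turn":1},
    {"xyz":[0,0,0],"turn":0}
  ],
  "fingers": 0.45
}}

```text
time: 10.95
tool_pos: [412.1, -186.6, 83.8]
orientation: [0.997, 0.08, 0.0, 0.0]
contact_force: [0.8, 0.1, -0.5]
finger_gap: 0.393
```

Request:
{"name": "move_arm", "arguments": {
  "series": [
    {"xyz":[0,0,0.2],"turn":0},
    {"xyz":[0,0,0.2],"turn":0},
    {"xyz":[0,0,0.1],"turn":0},
    {"xyz":[0,0,0.1],"turn":0},
    {"xyz":[0,0,0.1],"turn":0},
    {"xyz":[0,0,0],"turn":0}
  ]
}}

```text
time: 11.45
tool_pos: [411.6, -186.1, 61.9]
orientation: [0.997, 0.081, -0.001, -0.001]
contact_force: [-0.1, 0.8, -1.2]
finger_gap: 0.448
```

Request:
{"name": "move_arm", "arguments": {
  "series": [
    {"xyz":[0,0,0.1],"turn":0},
    {"xyz":[0,0,0.1],"turn":0},
    {"xyz":[0,0,0],"turn":0}
  ]
}}

```text
time: 11.7
tool_pos: [411.8, -186.3, 56.2]
orientation: [0.997, 0.081, -0.0, -0.0]
contact_force: [0.5, 0.3, 0.4]
finger_gap: 0.451
```

Request:
{"name": "move_arm", "arguments": {
  "series": [
    {"xyz":[0,0,0.1],"turn":0},
    {"xyz":[0,0,0.1],"turn":0},
    {"xyz":[0,0,0.1],"turn":0},
    {"xyz":[0,0,0.1],"turn":0},
    {"xyz":[0,0,0],"turn":0}
  ]
}}

```text
time: 12.12
tool_pos: [411.6, -186.2, 44.0]
orientation: [0.997, 0.081, -0.001, -0.0]
contact_force: [0.8, 0.1, 0.5]
finger_gap: 0.45
```

Request:
{"name": "move_arm", "arguments": {
  "series": [
    {"xyz":[0,0,0],"turn":0},
    {"xyz":[0,0,0],"turn":0},
    {"xyz":[0,0,0],"turn":0},
    {"xyz":[0,0,0],"turn":0},
    {"xyz":[0,0,0],"turn":0},
    {"xyz":[0,0,0],"turn":0}
  ],
  "fingers": 0
}}

```text
time: 12.62
tool_pos: [411.9, -184.2, 44.9]
orientation: [0.997, 0.08, -0.0, -0.003]
contact_force: [-0.3, 9.3, 5.6]
finger_gap: 0.143
```

Gripped: gap 0.143, about 14 mm. I ease the side force and turn anticlockwise.

Request:
{"name": "move_arm", "arguments": {
  "series": [
    {"xyz":[0,-0.07,0],"turn":0},
    {"xyz":[0,0,0],"turn":-0.6},
    {"xyz":[0,0,0],"turn":-0.8},
    {"xyz":[0,0,0],"turn":-0.8},
    {"xyz":[0,0,0],"turn":-0.8},
    {"xyz":[0,0,0],"turn":0}
  ]
}}

```text
time: 13.12
tool_pos: [411.9, -184.1, 44.9]
orientation: [0.983, 0.185, 0.0, -0.0]
contact_force: [1.5, 1.8, 0.5]
finger_gap: 0.149
```

```bash
python3 - <<'E'
from h import *
s=env.observe();rows([412.1,-184.2,45],-80.7);print(s['contact_force'],s['ft_torque'],s['finger_gap'])
E
```

```text
pos [ 411.9 -184.1   44.9] yaw_y -68.71 need units [ 0.006  0.004 -0.003] turn 2.996
[1.51539157 1.77289268 0.53768387] [ 0.43117099  0.06422135 -0.10993171] 0.14861301179571312
```

Request:
{"name": "move_arm", "arguments": {
  "series": [
    {"xyz":[0,0,0],"turn":-0.8},
    {"xyz":[0,0,0],"turn":-0.8},
    {"xyz":[0,0,0],"turn":-0.8},
    {"xyz":[0,0,0],"turn":-0.8},
    {"xyz":[0,0,0],"turn":-0.8},
    {"xyz":[0,0,0],"turn":-0.8},
    {"xyz":[0,0,0],"turn":-0.8},
    {"xyz":[0,0,0],"turn":-0.8}
  ]
}}

```text
time: 13.78
tool_pos: [411.9, -184.0, 44.9]
orientation: [0.918, 0.397, 0.001, -0.001]
contact_force: [-0.6, 1.9, 2.0]
finger_gap: 0.185
```

Request:
{"name": "move_arm", "arguments": {
  "series": [
    {"xyz":[0,0,0],"turn":-0.8},
    {"xyz":[0,0,0],"turn":-0.8},
    {"xyz":[0,0,0],"turn":-0.8},
    {"xyz":[0,0,0],"turn":-0.8},
    {"xyz":[0,0,0],"turn":-0.8},
    {"xyz":[0,0,0],"turn":-0.8},
    {"xyz":[0,0,0],"turn":-0.8},
    {"xyz":[0,0,0],"turn":0}
  ]
}}

```text
time: 14.45
tool_pos: [412.2, -183.5, 44.8]
orientation: [0.824, 0.566, 0.001, -0.001]
contact_force: [1.7, 5.0, 2.3]
finger_gap: 0.232
```

```bash
python3 - <<'E'
from h import *
s=env.observe();rows([412.1,-184.2,45],-80.7);print(s['contact_force'],s['ft_torque'],s['finger_gap'])
E
```

```text
pos [ 412.2 -183.5   44.8] yaw_y -21.07 need units [-0.021  0.006 -0.006] turn 14.909
[1.69845639 5.04325843 2.34009563] [ 0.92593688 -0.19578275 -1.56179162] 0.23242268500320673
```

```bash
python3 - <<'E'
from h import *
a=env.capture('wrist');b=env.capture('scene')
a=cv2.resize(np.clip(a*1.7,0,255).astype(np.uint8)[60:380,150:510],None,fx=1.25,fy=1.25)
b=cv2.resize(np.clip(b*1.7,0,255).astype(np.uint8)[180:260,195:270],None,fx=4.6,fy=5,interpolation=cv2.INTER_CUBIC)
save('v10',np.hstack([a,b]))
print(a.shape,b.shape)
E
```

```text
(400, 450, 3) (400, 345, 3)
```

View pics/v10.png

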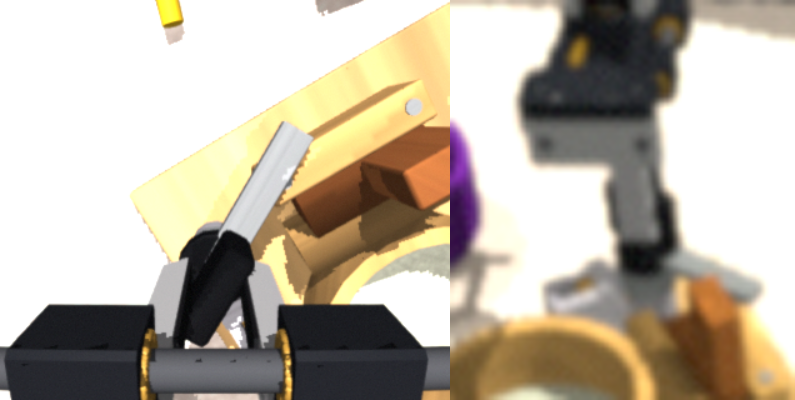

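The arm is at about 27° while the tool is at 60°, so the bar is skewed in the pads by about 33°. It is already past half of the detent, so I try turning on.

Request:
{"name": "move_arm", "arguments": {
  "series": [
    {"xyz":[0,0,0],"turn":-0.8},
    {"xyz":[0,0,0],"turn":-0.8},
    {"xyz":[0,0,0],"turn":-0.8},
    {"xyz":[0,0,0],"turn":0}
  ]
}}

```text
time: 14.88
tool_pos: [412.0, -183.3, 44.8]
orientation: [0.774, 0.633, 0.001, -0.001]
contact_force: [1.2, 5.4, 3.1]
finger_gap: 0.239
```

```bash
cat >> h.py <<'E'
def arm():
    "bright latch-arm direction in wrist picture -> jig angle"
    im=env.capture('wrist');c=cam('wrist')
    o=env.silhouettes('lock','wrist')
    for q in o[:2]:
        m=q['pixels'];hsv=cv2.cvtColor(im,cv2.COLOR_RGB2HSV)
        for nm,mm in(('all',m),('arm',m&(hsv[...,2]>80)&(hsv[...,1]<50))):
            ys,xs=np.where(mm)
            if len(xs)<20: continue
            w=back(c,np.c_[xs,ys],69 if nm=='arm' else 80)[:,:2].astype(np.float32);r=cv2.fitLine(w,cv2.DIST_L2,0,.01,.01).ravel()
            print(nm,round(q['p'],2),len(xs),'ang-jig',round(np.degrees(np.arctan2(r[1],r[0]))-9.3,1),'mean',w.mean(0).round(1))
E
python3 - <<'E'
from h import *
s=env.observe();rows([412.1,-184.2,45],-80.7);print(s['contact_force'],s['ft_torque'],s['finger_gap']);arm()
E
```

```text
pos [ 412.  -183.3   44.8] yaw_y -11.49 need units [-0.028  0.01  -0.006] turn 17.302
[1.24926553 5.37738263 3.06342411] [ 1.05049463  0.04412336 -2.02599884] 0.23885079452249203
all 0.92 6309 ang-jig 42.1 mean [ 426.3 -166.7]
arm 0.92 2677 ang-jig 36.8 mean [ 445.2 -147.4]
```

Request:
{"name": "move_arm", "arguments": {
  "series": [
    {"xyz":[0,0,0],"turn":-0.8},
    {"xyz":[0,0,0],"turn":-0.8},
    {"xyz":[0,0,0],"turn":-0.8},
    {"xyz":[0,0,0],"turn":0}
  ]
}}

```text
time: 15.32
tool_pos: [411.7, -183.0, 44.8]
orientation: [0.718, 0.696, 0.001, -0.001]
contact_force: [0.8, 7.7, 4.2]
finger_gap: 0.231
```

```bash
python3 - <<'E'
from h import *
s=env.observe();rows([412.1,-184.2,45],-80.7);print(s['contact_force'],s['ft_torque'],s['finger_gap']);arm()
E
```

```text
pos [ 411.7 -183.    44.8] yaw_y -1.74 need units [-0.039  0.013 -0.007] turn 19.739
[0.79600112 7.69700167 4.18821464] [ 1.44480717 -0.00952864 -1.05205054] 0.23051828322757198
all 0.73 6578 ang-jig 55.0 mean [ 422.5 -163.8]
arm 0.73 2741 ang-jig 51.0 mean [ 436.2 -141. ]
```

The arm is at about 52°, past the crest (46°). I open so the detent can push it over.

Request:
{"name": "move_arm", "arguments": {
  "series": [
    {"xyz":[0,0,0],"turn":0},
    {"xyz":[0,0,0],"turn":0},
    {"xyz":[0,0,0],"turn":0},
    {"xyz":[0,0,0],"turn":0},
    {"xyz":[0,0,0],"turn":0}
  ],
  "fingers": 0.55
}}

```text
time: 15.83
tool_pos: [411.7, -184.8, 44.8]
orientation: [0.717, 0.698, -0.0, 0.0]
contact_force: [0.2, -0.3, 0.4]
finger_gap: 0.533
```

Request:
{"name": "move_arm", "arguments": {
  "series": [
    {"xyz":[0,0,-0.5],"turn":0},
    {"xyz":[0,0,-1],"turn":0},
    {"xyz":[0,0,-1],"turn":0},
    {"xyz":[0,0,-0.7],"turn":0},
    {"xyz":[0,0,0],"turn":0}
  ]
}}

```text
time: 16.25
tool_pos: [414.5, -186.8, 145.9]
orientation: [0.717, 0.698, 0.0, 0.005]
contact_force: [0.8, -0.7, 1.3]
finger_gap: 0.551
```

```bash
python3 - <<'E'
from h import *
arm();j=(507,-240,np.radians(9.3));rows(jw(j,[17.5,68,100])[0]+[0,2,0],-80.7);print(env.observe()['joint_pos'].round(2))
c=cam('wrist')
for o in env.silhouettes('wedge','wrist'):
    k=cv2.findContours(o['pixels'].astype(np.uint8),0,2)[0];k=max(k,key=cv2.contourArea);print(o['p'],cv2.minAreaRect(back(c,k.reshape(-1,2),106)[:,:2].astype(np.float32)))
E
```

```text
all 0.66 2912 ang-jig 11.4 mean [ 428.9 -173.3]
arm 0.66 1153 ang-jig 8.5 mean [ 456.9 -165.6]
all 0.2 24777 ang-jig 5.6 mean [ 478.4 -174.3]
arm 0.2 2227 ang-jig 41.6 mean [ 445.  -187.2]
pos [ 412.  -184.9  141.2] yaw_y -1.54 need units [0.653 3.358 1.375] turn 19.791
[-0.67 -0.21  2.08 -0.    1.28 -0.65]
0.74 ((487.56787109375, -161.76007080078125), (76.35690307617188, 26.480363845825195), 7.1691741943359375)
0.58 ((483.22235107421875, -217.8310089111328), (108.25146484375, 73.73298645019531), 15.22839641571045)
```

The arm sprang back: my angle estimate was high by about 9°, so it stopped just short of the crest. I turn back, regrip, and turn to about 95° this time.

Request:
{"name": "move_arm", "arguments": {
  "series": [
    {"xyz":[0,0,0],"turn":1},
    {"xyz":[0,0,0],"turn":1},
    {"xyz":[0,0,0],"turn":1},
    {"xyz":[0,0,0],"turn":1},
    {"xyz":[0,0,0],"turn":1},
    {"xyz":[0,0,0],"turn":1},
    {"xyz":[0,0,0],"turn":1},
    {"xyz":[0,0,0],"turn":1}
  ],
  "fingers": 0.45
}}

```text
time: 17.07
tool_pos: [410.5, -183.6, 138.4]
orientation: [0.882, 0.472, -0.001, -0.002]
contact_force: [0.2, 0.2, 0.7]
finger_gap: 0.45
```

Request:
{"name": "move_arm", "arguments": {
  "series": [
    {"xyz":[0,0,0],"turn":1},
    {"xyz":[0,0,0],"turn":1},
    {"xyz":[0,0,0],"turn":1},
    {"xyz":[0,0,0],"turn":1},
    {"xyz":[0,0,0],"turn":1},
    {"xyz":[0,0,0],"turn":1},
    {"xyz":[0,0,0],"turn":1},
    {"xyz":[0,0,0],"turn":1}
  ]
}}

```text
time: 17.73
tool_pos: [410.5, -183.6, 138.4]
orientation: [0.978, 0.21, -0.001, -0.002]
contact_force: [-0.4, 0.1, -0.7]
finger_gap: 0.448
```

Request:
{"name": "move_arm", "arguments": {
  "series": [
    {"xyz":[0,0,0],"turn":1},
    {"xyz":[0,0,0],"turn":1},
    {"xyz":[0,0,0],"turn":1},
    {"xyz":[0,0,0],"turn":0.8},
    {"xyz":[0,0,1],"turn":0},
    {"xyz":[0,0,1],"turn":0}
  ]
}}

```text
time: 18.23
tool_pos: [412.0, -184.8, 79.8]
orientation: [0.997, 0.081, 0.001, 0.001]
contact_force: [0.1, 0.2, -1.1]
finger_gap: 0.448
```

```bash
python3 - <<'E'
from h import *
arm();rows([411.9,-184.3,45],-80.7)
E
```

```text
all 0.82 4951 ang-jig 8.7 mean [ 429.1 -173.9]
arm 0.82 2040 ang-jig 8.3 mean [ 452.  -165.5]
pos [ 407.1 -181.    74.5] yaw_y -80.74 need units [0.148 0.145 0.981] turn -0.011
```

```bash
python3 - <<'E'
from h import *
env.capture('wrist');rows([411.9,-184.3,45],-80.7);s=env.observe();print(s['qd'].round(3),s['contact_force'])
E
```

```text
pos [ 409.  -182.4   77.3] yaw_y -80.74 need units [0.092 0.086 1.077] turn -0.009
[ 0.001 -0.045 -0.067 -0.001  0.007 -0.001] [-0.21020211  0.26137251  0.93150256]
```

Request:
{"name": "move_arm", "arguments": {
  "series": [
    {"xyz":[0,0,0.3],"turn":0},
    {"xyz":[0,0,0.3],"turn":0},
    {"xyz":[0,0,0.3],"turn":0},
    {"xyz":[0,0,0.2],"turn":0},
    {"xyz":[0,0,0],"turn":0},
    {"xyz":[0,0,0],"turn":0}
  ]
}}

```text
time: 18.88
tool_pos: [411.6, -184.4, 47.6]
orientation: [0.997, 0.081, -0.0, -0.0]
contact_force: [0.2, -0.5, -0.1]
finger_gap: 0.451
```

```bash
python3 - <<'E'
from h import *
rows([411.9,-184.3,45],-80.7);s=env.observe();print(s['contact_force'])
E
```

```text
pos [ 411.6 -184.4   47.6] yaw_y -80.73 need units [ 0.009 -0.     0.085] turn -0.009
[ 0.22114004 -0.46613113 -0.09322885]
```

Request:
{"name": "move_arm", "arguments": {
  "series": [
    {"xyz":[0,0,0.12],"turn":0},
    {"xyz":[0,0,0],"turn":0},
    {"xyz":[0,0,0],"turn":0},
    {"xyz":[0,0,0],"turn":0},
    {"xyz":[0,0,0],"turn":0},
    {"xyz":[0,0,0],"turn":0}
  ],
  "fingers": 0
}}

```text
time: 19.38
tool_pos: [411.8, -184.3, 44.3]
orientation: [0.997, 0.081, 0.0, -0.0]
contact_force: [-0.8, 0.7, 1.8]
finger_gap: 0.149
```

Request:
{"name": "move_arm", "arguments": {
  "series": [
    {"xyz":[0,0,0],"turn":-1},
    {"xyz":[0,0,0],"turn":-1},
    {"xyz":[0,0,0],"turn":-1},
    {"xyz":[0,0,0],"turn":-1},
    {"xyz":[0,0,0],"turn":-1},
    {"xyz":[0,0,0],"turn":-1},
    {"xyz":[0,0,0],"turn":-1},
    {"xyz":[0,0,0],"turn":-1}
  ]
}}

```text
time: 20.05
tool_pos: [411.7, -184.1, 44.3]
orientation: [0.936, 0.352, 0.0, -0.001]
contact_force: [-2.0, 0.1, 2.8]
finger_gap: 0.169
```

Request:
{"name": "move_arm", "arguments": {
  "series": [
    {"xyz":[0,0,0],"turn":-1},
    {"xyz":[0,0,0],"turn":-1},
    {"xyz":[0,0,0],"turn":-1},
    {"xyz":[0,0,0],"turn":-1},
    {"xyz":[0,0,0],"turn":-1},
    {"xyz":[0,0,0],"turn":-1},
    {"xyz":[0,0,0],"turn":-1},
    {"xyz":[0,0,0],"turn":-1}
  ]
}}

```text
time: 20.72
tool_pos: [412.3, -183.3, 44.3]
orientation: [0.803, 0.596, 0.002, -0.001]
contact_force: [0.8, 5.2, 1.8]
finger_gap: 0.244
```

Request:
{"name": "move_arm", "arguments": {
  "series": [
    {"xyz":[0,0,0],"turn":-1},
    {"xyz":[0,0,0],"turn":-1},
    {"xyz":[0,0,0],"turn":-1},
    {"xyz":[0,0,0],"turn":-1},
    {"xyz":[0,0,0],"turn":-1},
    {"xyz":[0,0,0],"turn":0}
  ]
}}

```text
time: 21.22
tool_pos: [411.6, -183.8, 44.2]
orientation: [0.686, 0.727, 0.0, -0.001]
contact_force: [1.9, 0.8, -1.6]
finger_gap: 0.182
```

```bash
python3 - <<'E'
from h import *
s=env.observe();rows([412.1,-184.2,45],-80.7);print(s['contact_force'],s['ft_torque'],s['finger_gap']);arm()
E
```

```text
pos [ 411.6 -183.8   44.2] yaw_y 3.3 need units [-0.015  0.016 -0.028] turn 21.0
[ 1.90699638  0.79965887 -1.62451546] [ 0.01368905 -0.3315902  -0.13823097] 0.18231627812528367
all 0.98 6085 ang-jig 71.3 mean [ 416.6 -161.2]
arm 0.98 2749 ang-jig 68.7 mean [ 422.2 -135.3]
```

Request:
{"name": "move_arm", "arguments": {
  "series": [
    {"xyz":[0,0,0],"turn":0},
    {"xyz":[0,0,0],"turn":0},
    {"xyz":[0,0,0],"turn":0},
    {"xyz":[0,0,0],"turn":0}
  ],
  "fingers": 0.5
}}

```text
time: 21.65
tool_pos: [411.9, -184.9, 44.2]
orientation: [0.687, 0.727, -0.0, 0.0]
contact_force: [-0.3, -0.6, 0.0]
finger_gap: 0.427
```

Request:
{"name": "move_arm", "arguments": {
  "series": [
    {"xyz":[0,0,-0.4],"turn":0},
    {"xyz":[0,0,-0.7],"turn":0},
    {"xyz":[0,0,-0.7],"turn":0},
    {"xyz":[0,0,-0.7],"turn":0},
    {"xyz":[0,0,-0.3],"turn":0},
    {"xyz":[0,0,0],"turn":0}
  ]
}}

```text
time: 22.15
tool_pos: [413.2, -185.8, 130.5]
orientation: [0.687, 0.727, 0.0, 0.003]
contact_force: [0.1, -0.8, -0.5]
finger_gap: 0.501
```

```bash
python3 - <<'E'
from h import *
s=env.observe();rows([412.1,-184.2,45],-80.7);arm()
E
```

```text
pos [ 413.2 -185.8  130.5] yaw_y 3.27 need units [ 0.065 -0.045  2.85 ] turn 20.993
all 0.7 3211 ang-jig 70.9 mean [ 414.7 -162. ]
arm 0.7 1325 ang-jig 70.4 mean [ 420.1 -134.2]
```

Unlocked: the arm stays at 60–70° after release. Next is the wedge.

Request:
{"name": "move_arm", "arguments": {
  "series": [
    {"xyz":[0,0,0],"turn":1},
    {"xyz":[0,0,0],"turn":1},
    {"xyz":[0,0,0],"turn":1},
    {"xyz":[0,0,0],"turn":1},
    {"xyz":[0,0,0],"turn":1},
    {"xyz":[0,0,0],"turn":1},
    {"xyz":[0,0,0],"turn":1}
  ]
}}

```text
time: 22.83
tool_pos: [410.7, -183.7, 126.1]
orientation: [0.843, 0.538, -0.001, -0.002]
contact_force: [-0.4, -0.1, 0.3]
finger_gap: 0.499
```

Request:
{"name": "move_arm", "arguments": {
  "series": [
    {"xyz":[0,0,0],"turn":1},
    {"xyz":[0,0,0],"turn":1},
    {"xyz":[0,0,0],"turn":1},
    {"xyz":[0,0,0],"turn":1},
    {"xyz":[0,0,0],"turn":1},
    {"xyz":[0,0,0],"turn":1},
    {"xyz":[0,0,0],"turn":1}
  ]
}}

```text
time: 23.42
tool_pos: [410.7, -183.7, 126.1]
orientation: [0.948, 0.318, -0.001, -0.001]
contact_force: [0.6, 0.1, 0.2]
finger_gap: 0.501
```

Request:
{"name": "move_arm", "arguments": {
  "series": [
    {"xyz":[0,0,0],"turn":1},
    {"xyz":[0,0,0],"turn":1},
    {"xyz":[0,0,0],"turn":1},
    {"xyz":[0,0,0],"turn":1},
    {"xyz":[0,0,0],"turn":1},
    {"xyz":[0,0,0],"turn":1},
    {"xyz":[0,0,0],"turn":1}
  ]
}}

```text
time: 24.0
tool_pos: [410.6, -183.7, 126.0]
orientation: [0.997, 0.079, -0.001, -0.001]
contact_force: [0.5, -0.3, 0.1]
finger_gap: 0.499
```

```bash
python3 - <<'E'
from h import *
im=env.capture('wrist');c=cam('wrist');arm();rows([513,-168.2,30],-80.7);rows([513,-168.2,100],-80.7)
o=env.silhouettes('wedge','wrist')[0];m=o['pixels'];ys,xs=np.where(m)
v=im[...,0].astype(int);t=m&(im[...,0]>im[...,0][m].mean());ys2,xs2=np.where(t)
print(o['p'],m.sum());k=max(cv2.findContours(t.astype(np.uint8),0,2)[0],key=cv2.contourArea)
print(cv2.minAreaRect(back(c,k.reshape(-1,2),106)[:,:2].astype(np.float32)))
j=(507,-240,np.radians(9.3));print(proj(c,jw(j,box(0,35,59,77,106))).round().tolist(),xs.min(),xs.max(),ys.min(),ys.max())
E
```

```text
all 0.84 3370 ang-jig 68.3 mean [ 418.9 -166.5]
arm 0.84 1270 ang-jig 69.4 mean [ 422.2 -136.7]
pos [ 410.9 -183.8  126.5] yaw_y -80.64 need units [3.45  0.046 3.21 ] turn 0.015
pos [ 410.9 -183.8  126.5] yaw_y -80.64 need units [3.446 0.041 0.877] turn 0.015
0.79 3127
((515.0625610351562, -166.3623046875), (33.61982727050781, 17.70751953125), 8.452493667602539)
[[340.0, 134.0], [340.0, 78.0], [313.0, 79.0], [313.0, 134.0]] 308 341 76 180
```

Request:
{"name": "move_arm", "arguments": {
  "series": [
    {"xyz":[0.87,0,0],"turn":0},
    {"xyz":[0.87,0,0],"turn":0},
    {"xyz":[0.87,0,0],"turn":0},
    {"xyz":[0.87,0,0],"turn":0},
    {"xyz":[0,0,0.7],"turn":0},
    {"xyz":[0,0,0.5],"turn":0},
    {"xyz":[0,0,0.4],"turn":0},
    {"xyz":[0,0,0],"turn":0}
  ]
}}

```text
time: 24.87
tool_pos: [512.5, -166.4, 76.7]
orientation: [0.997, 0.081, -0.003, -0.002]
contact_force: [0.2, -0.3, -0.4]
finger_gap: 0.501
```

```bash
python3 - <<'E'
from h import *
rows([514.5,-167,30],-80.7);print(env.observe()['contact_force'])
E
```

```text
pos [ 512.5 -166.4   76.7] yaw_y -80.69 need units [0.071 0.038 1.555] turn 0.004
[ 0.24281367 -0.25711594 -0.41215593]
```

Request:
{"name": "move_arm", "arguments": {
  "series": [
    {"xyz":[0,0,0.3],"turn":0},
    {"xyz":[0,0,0.3],"turn":0},
    {"xyz":[0,0,0.3],"turn":0},
    {"xyz":[0,0,0.3],"turn":0},
    {"xyz":[0,0,0.2],"turn":0},
    {"xyz":[0,0,0],"turn":0}
  ]
}}

```text
time: 25.37
tool_pos: [513.6, -167.1, 36.4]
orientation: [0.997, 0.081, -0.001, -0.001]
contact_force: [-0.4, 0.5, -0.4]
finger_gap: 0.497
```

Request:
{"name": "move_arm", "arguments": {
  "series": [
    {"xyz":[0,0,0],"turn":0},
    {"xyz":[0,0,0],"turn":0},
    {"xyz":[0,0,0],"turn":0},
    {"xyz":[0,0,0],"turn":0},
    {"xyz":[0,0,0],"turn":0},
    {"xyz":[0,0,0],"turn":0}
  ],
  "fingers": 0
}}

```text
time: 25.87
tool_pos: [514.9, -166.6, 38.6]
orientation: [0.997, 0.081, 0.0, -0.001]
contact_force: [-0.8, 4.8, 4.2]
finger_gap: 0.193
```

Handle gripped (0.193 ≈ 18 mm). I work it to and fro along x while lifting.

Request:
{"name": "move_arm", "arguments": {
  "series": [
    {"xyz":[0.15,0,0],"turn":0},
    {"xyz":[-0.15,0,0],"turn":0},
    {"xyz":[-0.15,0,0],"turn":0},
    {"xyz":[0.15,0,-0.02],"turn":0},
    {"xyz":[0.15,0,-0.03],"turn":0},
    {"xyz":[-0.15,0,-0.03],"turn":0},
    {"xyz":[-0.15,0,-0.03],"turn":0},
    {"xyz":[0.15,0,-0.03],"turn":0}
  ]
}}

```text
time: 26.53
tool_pos: [512.2, -167.0, 40.9]
orientation: [0.997, 0.081, -0.002, -0.001]
contact_force: [-10.2, -2.1, -4.3]
finger_gap: 0.19
```

Request:
{"name": "move_arm", "arguments": {
  "series": [
    {"xyz":[0.15,0,-0.05],"turn":0},
    {"xyz":[-0.15,0,-0.05],"turn":0},
    {"xyz":[-0.15,0,-0.05],"turn":0},
    {"xyz":[0.15,0,-0.05],"turn":0},
    {"xyz":[0.15,0,-0.05],"turn":0},
    {"xyz":[-0.15,0,-0.05],"turn":0},
    {"xyz":[-0.15,0,-0.05],"turn":0},
    {"xyz":[0.15,0,-0.05],"turn":0}
  ]
}}

```text
time: 27.2
tool_pos: [511.4, -167.3, 53.3]
orientation: [0.997, 0.081, -0.004, -0.001]
contact_force: [-12.7, -1.8, -10.3]
finger_gap: 0.192
```

```bash
python3 - <<'E'
from h import *
im=env.capture('wrist');c=cam('wrist');s=env.observe();print(s['tool_pos'],s['contact_force'],s['finger_gap'])
for o in env.silhouettes('wedge','wrist')[:2]:
    ys,xs=np.where(o['pixels']);print(o['p'],len(xs),xs.min(),xs.max(),ys.min(),ys.max())
E
```

```text
[ 511.45772565 -167.27341491   53.37833165] [-7.5331696  -0.31712861 -6.66471139] 0.19134199019835954
0.9 4138 304 347 228 339
```

Request:
{"name": "move_arm", "arguments": {
  "series": [
    {"xyz":[0.15,0,-0.1],"turn":0},
    {"xyz":[-0.15,0,-0.1],"turn":0},
    {"xyz":[-0.15,0,-0.1],"turn":0},
    {"xyz":[0.15,0,-0.1],"turn":0},
    {"xyz":[0.15,0,-0.1],"turn":0},
    {"xyz":[-0.15,0,-0.1],"turn":0},
    {"xyz":[0,0,-0.2],"turn":0},
    {"xyz":[0,0,-0.3],"turn":0}
  ]
}}

```text
time: 27.97
tool_pos: [515.4, -168.5, 88.9]
orientation: [0.997, 0.081, 0.001, 0.001]
contact_force: [0.5, 0.3, -1.4]
finger_gap: 0.19
```

```bash
python3 - <<'E'
from h import *
im=env.capture('wrist');c=cam('wrist');s=env.observe();print(s['tool_pos'],s['contact_force'],s['finger_gap'])
for o in env.silhouettes('wedge','wrist')[:2]:
    ys,xs=np.where(o['pixels']);print(o['p'],len(xs),xs.min(),xs.max(),ys.min(),ys.max())
E
```

```text
[ 517.74080864 -169.79878949   92.23440962] [1.52377835 0.46070459 0.87055254] 0.19026885085501455
0.64 4076 304 347 227 338
```

The wedge came up with the gripper; it sits unchanged in the tool view and the force is near 0. On to the small tray.

```bash
python3 - <<'E'
from h import *
rows([607,-10,95])
im=env.capture('top');c=cam('top')
for o in env.silhouettes('tray','top'):
    k=max(cv2.findContours(o['pixels'].astype(np.uint8),0,2)[0],key=cv2.contourArea);print(round(o['p'],2),cv2.minAreaRect(back(c,k.reshape(-1,2),25)[:,:2].astype(np.float32)))
print(env.observe()['joint_pos'].round(2))
E
```

```text
pos [ 518.2 -170.    92.1] yaw_y -80.73 need units [ 3.781 -4.788 -0.102] turn None
0.9 ((287.7011413574219, 340.8796691894531), (201.9302215576172, 154.18905639648438), 5.340551853179932)
0.77 ((588.9810791015625, -13.359062194824219), (143.29310607910156, 98.90717315673828), 0.1989586055278778)
[-0.52  0.08  1.9  -0.    1.16  0.88]
```

Request:
{"name": "move_arm", "arguments": {
  "series": [
    {"xyz":[0,-0.4,-0.1],"turn":0},
    {"xyz":[0.5,-0.7,0],"turn":0},
    {"xyz":[0.6,-0.7,0],"turn":0},
    {"xyz":[0.6,-0.7,0],"turn":0},
    {"xyz":[0.6,-0.7,0],"turn":0},
    {"xyz":[0.6,-0.7,0],"turn":0},
    {"xyz":[0.5,-0.6,0],"turn":0},
    {"xyz":[0.4,-0.3,0],"turn":0}
  ]
}}

```text
time: 28.83
tool_pos: [604.6, -4.1, 90.7]
orientation: [0.997, 0.082, 0.0, -0.0]
contact_force: [0.5, 0.4, -2.0]
finger_gap: 0.187
```

Request:
{"name": "move_arm", "arguments": {
  "series": [
    {"xyz":[0,0,0.4],"turn":0},
    {"xyz":[0,0,0.5],"turn":0},
    {"xyz":[0,0,0.5],"turn":0},
    {"xyz":[0,0,0.3],"turn":0},
    {"xyz":[0,0,0],"turn":0}
  ]
}}

```text
time: 29.25
tool_pos: [601.4, -7.0, 36.3]
orientation: [0.997, 0.081, -0.003, -0.001]
contact_force: [0.3, -0.3, -0.8]
finger_gap: 0.186
```

```bash
python3 - <<'E'
from h import *
rows([607,-10,25]);im=env.capture('wrist');c=cam('wrist');print(env.observe()['contact_force'])
for o in env.silhouettes('tray','wrist'):
    k=max(cv2.findContours(o['pixels'].astype(np.uint8),0,2)[0],key=cv2.contourArea);print(round(o['p'],2),cv2.minAreaRect(back(c,k.reshape(-1,2),25)[:,:2].astype(np.float32)))
E
```

```text
pos [601.4  -7.   36.3] yaw_y -80.76 need units [0.171 0.129 0.376] turn None
[ 0.29714433 -0.6428962  -0.86433452]
0.78 ((613.0250244140625, -11.67026138305664), (101.97151947021484, 103.99246978759766), 1.093541145324707)
0.73 ((583.1738891601562, -11.372386932373047), (86.83755493164062, 31.270864486694336), 6.408269882202148)
```

Request:
{"name": "move_arm", "arguments": {
  "series": [
    {"xyz":[0.1,0.08,0.1],"turn":0},
    {"xyz":[0,0,0.1],"turn":0},
    {"xyz":[0,0,0.06],"turn":0},
    {"xyz":[0,0,0],"turn":0}
  ]
}}

```text
time: 29.68
tool_pos: [607.4, -9.2, 31.4]
orientation: [0.997, 0.081, -0.0, -0.0]
contact_force: [-1.0, -0.2, -1.0]
finger_gap: 0.188
```

Request:
{"name": "move_arm", "arguments": {
  "series": [
    {"xyz":[0,0,0.05],"turn":0},
    {"xyz":[0,0,0.03],"turn":0},
    {"xyz":[0,0,0],"turn":0}
  ]
}}

```text
time: 29.93
tool_pos: [607.3, -9.0, 29.0]
orientation: [0.997, 0.081, -0.0, -0.0]
contact_force: [0.4, 0.3, -2.1]
finger_gap: 0.191
```

Request:
{"name": "move_arm", "arguments": {
  "series": [
    {"xyz":[0,0,0.05],"turn":0},
    {"xyz":[0,0,0.05],"turn":0},
    {"xyz":[0,0,0],"turn":0}
  ]
}}

```text
time: 30.18
tool_pos: [608.1, -9.1, 27.2]
orientation: [0.997, 0.081, 0.0, 0.0]
contact_force: [-0.6, 0.8, 3.9]
finger_gap: 0.188
```

Request:
{"name": "move_arm", "arguments": {
  "series": [
    {"xyz":[0,0,0.03],"turn":0},
    {"xyz":[0,0,0],"turn":0}
  ]
}}

```text
time: 30.35
tool_pos: [608.6, -9.0, 26.9]
orientation: [0.997, 0.081, 0.001, 0.0]
contact_force: [-0.4, 0.8, 5.4]
finger_gap: 0.19
```

Request:
{"name": "move_arm", "arguments": {
  "series": [
    {"xyz":[0,0,0],"turn":0},
    {"xyz":[0,0,0],"turn":0},
    {"xyz":[0,0,0],"turn":0},
    {"xyz":[0,0,0],"turn":0},
    {"xyz":[0,0,0],"turn":0}
  ],
  "fingers": 0.5
}}

```text
time: 30.77
tool_pos: [607.2, -9.1, 24.9]
orientation: [0.997, 0.081, -0.0, -0.0]
contact_force: [0.5, 0.5, 0.1]
finger_gap: 0.486
```

Request:
{"name": "move_arm", "arguments": {
  "series": [
    {"xyz":[0,0,-0.3],"turn":0},
    {"xyz":[0,0,-0.5],"turn":0},
    {"xyz":[0,0,-0.7],"turn":0},
    {"xyz":[0,0,-0.7],"turn":0},
    {"xyz":[0,0,-0.6],"turn":0},
    {"xyz":[0,0,0],"turn":0}
  ]
}}

```text
time: 31.27
tool_pos: [610.6, -9.6, 114.5]
orientation: [0.997, 0.081, 0.004, 0.001]
contact_force: [0.1, 0.3, 0.6]
finger_gap: 0.5
```

```bash
python3 - <<'E'
from h import *
rows([450,-280,115],9.3);im=env.capture('wrist');c=cam('wrist')
for l,z in (('wedge',92),('tray',30)):
  for o in env.silhouettes(l,'wrist'):
    k=max(cv2.findContours(o['pixels'].astype(np.uint8),0,2)[0],key=cv2.contourArea);print(l,round(o['p'],2),cv2.minAreaRect(back(c,k.reshape(-1,2),z)[:,:2].astype(np.float32)))
E
```

```text
pos [610.6  -9.6 114.5] yaw_y -80.73 need units [-6.736  8.032 -0.047] turn -22.507
wedge 0.68 ((610.9953002929688, -9.32765007019043), (62.30126953125, 21.882774353027344), 8.65053939819336)
tray 0.91 ((591.4063110351562, -11.198863983154297), (140.84591674804688, 100.98932647705078), 1.3063827753067017)
```

Request:
{"name": "move_arm", "arguments": {
  "series": [
    {"xyz":[-0.4,0.5,0],"turn":0},
    {"xyz":[-0.6,0.7,0],"turn":0},
    {"xyz":[-0.6,0.7,0],"turn":0},
    {"xyz":[-0.6,0.7,0],"turn":0},
    {"xyz":[-0.6,0.7,0],"turn":0},
    {"xyz":[-0.6,0.7,0],"turn":0}
  ]
}}

```text
time: 31.92
tool_pos: [524.1, -144.2, 107.2]
orientation: [0.997, 0.081, -0.001, -0.001]
contact_force: [-0.5, -0.8, -0.1]
finger_gap: 0.497
```

Request:
{"name": "move_arm", "arguments": {
  "series": [
    {"xyz":[-0.6,0.7,0],"turn":0},
    {"xyz":[-0.6,0.7,0],"turn":0},
    {"xyz":[-0.6,0.7,0],"turn":0},
    {"xyz":[-0.6,0.7,0],"turn":0},
    {"xyz":[-0.6,0.7,0],"turn":0},
    {"xyz":[-0.3,0.5,0],"turn":0},
    {"xyz":[0,0,0],"turn":0}
  ]
}}

```text
time: 32.5
tool_pos: [445.7, -280.0, 107.6]
orientation: [0.997, 0.079, -0.001, -0.001]
contact_force: [-0.6, 0.1, 0.8]
finger_gap: 0.505
```

```bash
python3 - <<'E'
from h import *
im=env.capture('wrist');c=cam('wrist');arm()
for o in env.silhouettes('drum','wrist'):
    k=max(cv2.findContours(o['pixels'].astype(np.uint8),0,2)[0],key=cv2.contourArea);w=back(c,cv2.convexHull(k).reshape(-1,2),63)[:,:2].astype(np.float32)
    print(round(o['p'],2),np.array(cv2.minEnclosingCircle(w)[0]).round(1),cv2.minEnclosingCircle(w)[1],cv2.fitEllipse(w))
rows([452.5,-281,115],9.3)
for o in env.silhouettes('drum','wrist')[:1]: pass
v=np.clip(im*1.6,0,255).astype(np.uint8).copy()
save('w11',v)
E
```

```text
all 0.88 4336 ang-jig 69.6 mean [ 419.2 -169.7]
arm 0.88 1304 ang-jig 70.1 mean [ 422.5 -137.2]
0.73 [ 507.9 -267.7] 64.98202514648438 ((507.7312316894531, -267.4043273925781), (127.70452880859375, 128.95431518554688), 178.86383056640625)
0.65 [ 338.2 -515.5] 28.275667190551758 ((341.1572570800781, -516.8980102539062), (28.41572380065918, 56.983943939208984), 111.40406036376953)
0.55 [ 300.9 -318.1] 55.454429626464844 ((308.1356201171875, -315.7704772949219), (68.15812683105469, 116.4351577758789), 9.273002624511719)
pos [ 447.6 -277.1  108.3] yaw_y -80.69 need units [ 0.141  0.155 -0.225] turn -22.498
```

The drum centre is (508,-267) with radius 65. I turn so the jaws close across its near rim.

Request:
{"name": "move_arm", "arguments": {
  "series": [
    {"xyz":[0,0,0],"turn":-1},
    {"xyz":[0,0,0],"turn":-1},
    {"xyz":[0,0,0],"turn":-1},
    {"xyz":[0,0,0],"turn":-1},
    {"xyz":[0,0,0],"turn":-1},
    {"xyz":[0,0,0],"turn":-1},
    {"xyz":[0,0,0],"turn":-1},
    {"xyz":[0,0,0],"turn":-1}
  ]
}}

```text
time: 33.42
tool_pos: [448.1, -277.1, 109.0]
orientation: [0.935, 0.355, -0.0, -0.0]
contact_force: [-0.1, 0.7, -0.3]
finger_gap: 0.499
```

Request:
{"name": "move_arm", "arguments": {
  "series": [
    {"xyz":[0,0,0],"turn":-1},
    {"xyz":[0,0,0],"turn":-1},
    {"xyz":[0,0,0],"turn":-1},
    {"xyz":[0,0,0],"turn":-1},
    {"xyz":[0,0,0],"turn":-1},
    {"xyz":[0,0,0],"turn":-1},
    {"xyz":[0,0,0],"turn":-1},
    {"xyz":[0,0,0],"turn":-1}
  ]
}}

```text
time: 34.08
tool_pos: [448.1, -277.1, 109.0]
orientation: [0.801, 0.599, 0.0, -0.0]
contact_force: [-0.2, 0.3, 0.2]
finger_gap: 0.505
```

Request:
{"name": "move_arm", "arguments": {
  "series": [
    {"xyz":[0,0,0],"turn":-1},
    {"xyz":[0,0,0],"turn":-1},
    {"xyz":[0,0,0],"turn":-1},
    {"xyz":[0,0,0],"turn":-1},
    {"xyz":[0,0,0],"turn":-1},
    {"xyz":[0,0,0],"turn":-1},
    {"xyz":[0,0,0],"turn":-0.5},
    {"xyz":[0,0,0],"turn":0}
  ]
}}

```text
time: 34.75
tool_pos: [448.1, -277.2, 109.0]
orientation: [0.647, 0.763, 0.0, -0.0]
contact_force: [0.5, 0.0, -0.1]
finger_gap: 0.495
```

```bash
python3 - <<'E'
from h import *
rows([448.3,-277.2,4],9.3);print(env.observe()['joint_pos'].round(2))
E
```

```text
pos [ 448.1 -277.2  109. ] yaw_y 9.39 need units [-2.000e-03  6.000e-03  3.501e+00] turn 0.023
[-0.77  0.02  1.92  0.    1.2  -0.93]
```

Request:
{"name": "move_arm", "arguments": {
  "series": [
    {"xyz":[0,0,0.6],"turn":0},
    {"xyz":[0,0,0.6],"turn":0},
    {"xyz":[0,0,0.5],"turn":0},
    {"xyz":[0,0,0.4],"turn":0},
    {"xyz":[0,0,0.3],"turn":0},
    {"xyz":[0,0,0.3],"turn":0},
    {"xyz":[0,0,0],"turn":0}
  ]
}}

```text
time: 35.33
tool_pos: [446.9, -277.3, 26.6]
orientation: [0.648, 0.762, 0.0, -0.001]
contact_force: [-0.5, 0.7, -0.1]
finger_gap: 0.501
```

Request:
{"name": "move_arm", "arguments": {
  "series": [
    {"xyz":[0,0,0.2],"turn":0},
    {"xyz":[0,0,0.2],"turn":0},
    {"xyz":[0,0,0.2],"turn":0},
    {"xyz":[0,0,0.1],"turn":0},
    {"xyz":[0,0,0],"turn":0},
    {"xyz":[0,0,0],"turn":0}
  ]
}}

```text
time: 35.83
tool_pos: [447.7, -278.3, 7.2]
orientation: [0.648, 0.762, -0.0, -0.0]
contact_force: [0.4, -0.4, -0.8]
finger_gap: 0.496
```

Request:
{"name": "move_arm", "arguments": {
  "series": [
    {"xyz":[0,0,0],"turn":0},
    {"xyz":[0,0,0],"turn":0},
    {"xyz":[0,0,0],"turn":0},
    {"xyz":[0,0,0],"turn":0},
    {"xyz":[0,0,0],"turn":0},
    {"xyz":[0,0,0],"turn":0},
    {"xyz":[0,0,0],"turn":0},
    {"xyz":[0,0,0],"turn":0}
  ],
  "fingers": 0
}}

```text
time: 36.5
tool_pos: [447.6, -278.2, 7.3]
orientation: [0.648, 0.762, -0.0, -0.0]
contact_force: [-0.5, 0.1, 0.8]
finger_gap: 0.094
```

Request:
{"name": "move_arm", "arguments": {
  "series": [
    {"xyz":[0,0,-0.1],"turn":0},
    {"xyz":[0,0,-0.15],"turn":0},
    {"xyz":[0,0,-0.2],"turn":0},
    {"xyz":[0,0,-0.3],"turn":0},
    {"xyz":[0,0,0],"turn":0}
  ]
}}

```text
time: 36.92
tool_pos: [448.9, -279.4, 32.0]
orientation: [0.648, 0.762, -0.0, 0.002]
contact_force: [0.5, -0.9, -1.4]
finger_gap: 0.1
```

```bash
python3 - <<'E'
from h import *
s=env.observe();print(s['tool_pos'],s['contact_force'],s['ft_torque'],s['finger_gap'])
im=env.capture('scene');c=cam('scene')
for l,z in(('drum',0),):
  for o in env.silhouettes(l,'scene'): print(l,round(o['p'],2),o['point'])
E
```

```text
[ 448.8999477  -279.39128692   31.96897538] [ 0.45854316 -0.90882183 -1.42367981] [-0.14838063  0.12978396 -0.07020341] 0.0998224864688203
drum 0.97 [101.9, 240.6]
drum 0.95 [208.8, 261.0]
drum 0.73 [168.0, 225.1]
```

Request:
{"name": "move_arm", "arguments": {
  "series": [
    {"xyz":[0,0,-0.4],"turn":0},
    {"xyz":[0,0,-0.6],"turn":0},
    {"xyz":[0,0,-0.6],"turn":0},
    {"xyz":[0,0,-0.6],"turn":0},
    {"xyz":[0,0,-0.5],"turn":0},
    {"xyz":[0,0,-0.3],"turn":0},
    {"xyz":[0,0,0],"turn":0}
  ]
}}

```text
time: 37.6
tool_pos: [448.9, -279.4, 122.5]
orientation: [0.648, 0.762, -0.0, 0.002]
contact_force: [1.0, 0.4, -2.2]
finger_gap: 0.096
```

```bash
python3 - <<'E'
from h import *
s=env.observe();print(s['tool_pos'],s['contact_force'],s['finger_gap'])
im=env.capture('top');c=cam('top')
for o in env.silhouettes('rack','top'):
    k=max(cv2.findContours(o['pixels'].astype(np.uint8),0,2)[0],key=cv2.contourArea);print(round(o['p'],2),cv2.minAreaRect(back(c,k.reshape(-1,2),22)[:,:2].astype(np.float32)))
rows([516.5,249.5,s['tool_pos'][2]])
im=env.capture('wrist');v=np.clip(im*1.4,0,255).astype(np.uint8)
t=env.capture('scene');v2=np.clip(t*1.6,0,255).astype(np.uint8)[140:340,60:330]
save('v11',np.hstack([cv2.resize(v,(440,330)),cv2.resize(v2,(360,330))[:, :]]))
E
```

```text
[ 448.93556927 -279.4079589   122.48547776] [ 0.99561334  0.39310658 -2.20195476] 0.09591480508700301
0.7 ((576.636962890625, 259.7790832519531), (203.1868438720703, 202.6521759033203), 79.78229522705078)
0.44 ((481.958740234375, -470.8089294433594), (206.79965209960938, 25.954191207885742), 13.846957206726074)
0.33 ((537.953125, -267.2125549316406), (77.1498794555664, 145.1563720703125), 52.06565856933594)
pos [ 447.5 -278.1  119.5] yaw_y 9.27 need units [16.987  5.102 -0.096] turn None
```

View pics/v11.png

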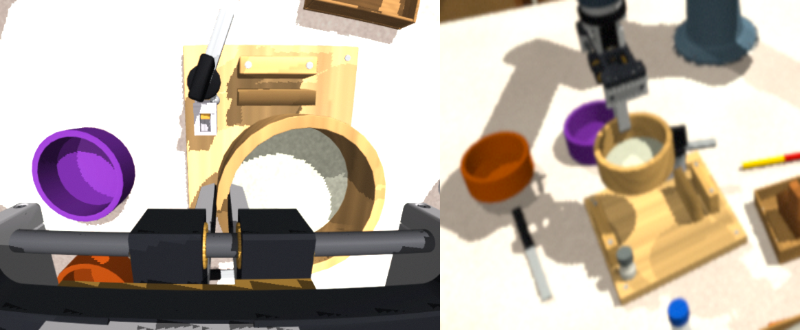

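The left (wrist) picture shows the drum held level at the near rim (300,190), the knob unlocked (205,80) and the slot empty. Now to the rack.

Request:
{"name": "move_arm", "arguments": {
  "series": [
    {"xyz":[0.4,0.12,0],"turn":0},
    {"xyz":[0.8,0.24,0],"turn":0},
    {"xyz":[0.8,0.24,0],"turn":0},
    {"xyz":[0.8,0.24,0],"turn":0},
    {"xyz":[0.8,0.24,0],"turn":0},
    {"xyz":[0.8,0.24,0],"turn":0},
    {"xyz":[0.8,0.24,0],"turn":0}
  ]
}}

```text
time: 38.38
tool_pos: [468.0, -114.4, 118.8]
orientation: [0.648, 0.762, -0.0, -0.001]
contact_force: [0.4, 0.4, -2.9]
finger_gap: 0.094
```

Request:
{"name": "move_arm", "arguments": {
  "series": [
    {"xyz":[0.8,0.24,0],"turn":0},
    {"xyz":[0.8,0.24,0],"turn":0},
    {"xyz":[0.8,0.24,0],"turn":0},
    {"xyz":[0.8,0.24,0],"turn":0},
    {"xyz":[0.8,0.24,0],"turn":0},
    {"xyz":[0.8,0.24,0],"turn":0},
    {"xyz":[0.8,0.24,0],"turn":0}
  ]
}}

```text
time: 38.97
tool_pos: [490.3, 59.3, 118.8]
orientation: [0.648, 0.762, -0.0, -0.001]
contact_force: [-0.4, 0.5, -2.3]
finger_gap: 0.095
```

Request:
{"name": "move_arm", "arguments": {
  "series": [
    {"xyz":[0.8,0.24,0],"turn":0},
    {"xyz":[0.8,0.24,0],"turn":0},
    {"xyz":[0.8,0.24,0],"turn":0},
    {"xyz":[0.8,0.24,0],"turn":0},
    {"xyz":[0.6,0.24,0],"turn":0},
    {"xyz":[0.4,0.12,0],"turn":0},
    {"xyz":[0,0,0],"turn":0}
  ]
}}

```text
time: 39.55
tool_pos: [509.3, 190.0, 119.0]
orientation: [0.647, 0.763, -0.0, -0.001]
contact_force: [-0.4, 0.5, -3.3]
finger_gap: 0.095
```

```bash
python3 - <<'E'
from h import *
s=env.observe();print(s['tool_pos'],s['contact_force'],s['finger_gap'])
rows([516.5,249.5,15])
im=env.capture('wrist');c=cam('wrist')
z=18+s['tool_pos'][2]-7.3+45;print('rim z',z)
for o in env.silhouettes('drum','wrist')[:2]:
    k=max(cv2.findContours(o['pixels'].astype(np.uint8),0,2)[0],key=cv2.contourArea);w=back(c,cv2.convexHull(k).reshape(-1,2),z)[:,:2].astype(np.float32)
    print(round(o['p'],2),cv2.minEnclosingCircle(w))
for o in env.silhouettes('rack','wrist')[:2]:
    k=max(cv2.findContours(o['pixels'].astype(np.uint8),0,2)[0],key=cv2.contourArea);w=back(c,cv2.convexHull(k).reshape(-1,2),22)[:,:2].astype(np.float32)
    print(round(o['p'],2),cv2.minAreaRect(w))
E
```

```text
[509.32095094 190.04149759 118.98159749] [-0.38373982  0.47141282 -3.30214142] 0.09493375791907965
pos [509.3 190.  119. ] yaw_y 9.43 need units [1.913 0.566 3.467] turn None
rim z 174.6815974899888
0.63 ((568.8191528320312, 205.02627563476562), 66.37113952636719)
0.91 ((576.6548461914062, 259.43548583984375), (200.1416015625, 200.8513641357422), 79.20469665527344)
```

Request:
{"name": "move_arm", "arguments": {
  "series": [
    {"xyz":[0.6,0.2,0],"turn":0},
    {"xyz":[0.7,0.2,0],"turn":0},
    {"xyz":[0.5,0.15,0],"turn":0},
    {"xyz":[0,0,0.4],"turn":0},
    {"xyz":[0,0,0.6],"turn":0},
    {"xyz":[0,0,0.6],"turn":0},
    {"xyz":[0,0,0.4],"turn":0},
    {"xyz":[0,0,0],"turn":0}
  ]
}}

```text
time: 40.37
tool_pos: [515.0, 241.9, 55.9]
orientation: [0.648, 0.761, -0.003, -0.002]
contact_force: [-1.1, -0.4, -3.2]
finger_gap: 0.093
```

Request:
{"name": "move_arm", "arguments": {
  "series": [
    {"xyz":[0,0,0.3],"turn":0},
    {"xyz":[0,0,0.3],"turn":0},
    {"xyz":[0,0,0.2],"turn":0},
    {"xyz":[0,0,0],"turn":0},
    {"xyz":[0,0,0],"turn":0}
  ]
}}

```text
time: 40.78
tool_pos: [517.8, 243.8, 35.6]
orientation: [0.648, 0.762, -0.0, -0.0]
contact_force: [0.8, 0.2, -2.6]
finger_gap: 0.094
```

Request:
{"name": "move_arm", "arguments": {
  "series": [
    {"xyz":[0,0,0.2],"turn":0},
    {"xyz":[0,0,0.2],"turn":0},
    {"xyz":[0,0,0.15],"turn":0},
    {"xyz":[0,0,0.1],"turn":0},
    {"xyz":[0,0,0],"turn":0}
  ]
}}

```text
time: 41.2
tool_pos: [517.1, 243.6, 15.2]
orientation: [0.648, 0.762, -0.001, -0.001]
contact_force: [-0.7, -0.2, -2.7]
finger_gap: 0.094
```

Request:
{"name": "move_arm", "arguments": {
  "series": [
    {"xyz":[0,0,0.05],"turn":0},
    {"xyz":[0,0,0.03],"turn":0},
    {"xyz":[0,0,0],"turn":0},
    {"xyz":[0,0,0],"turn":0}
  ]
}}

```text
time: 41.53
tool_pos: [518.0, 243.9, 14.0]
orientation: [0.648, 0.762, 0.0, 0.0]
contact_force: [-1.0, 0.6, -2.3]
finger_gap: 0.09
```

Request:
{"name": "move_arm", "arguments": {
  "series": [
    {"xyz":[0,0,0.04],"turn":0},
    {"xyz":[0,0,0.03],"turn":0},
    {"xyz":[0,0,0],"turn":0},
    {"xyz":[0,0,0],"turn":0}
  ]
}}

```text
time: 41.87
tool_pos: [517.8, 243.8, 11.7]
orientation: [0.648, 0.762, -0.0, -0.0]
contact_force: [0.3, -0.4, -1.7]
finger_gap: 0.094
```

Request:
{"name": "move_arm", "arguments": {
  "series": [
    {"xyz":[0,0,0.03],"turn":0},
    {"xyz":[0,0,0],"turn":0},
    {"xyz":[0,0,0],"turn":0}
  ]
}}

```text
time: 42.12
tool_pos: [518.0, 243.9, 11.3]
orientation: [0.648, 0.762, 0.0, 0.0]
contact_force: [-3.4, -0.8, 3.6]
finger_gap: 0.089
```

Contact at the expected height (11.3). I release and rise.

Request:
{"name": "move_arm", "arguments": {
  "series": [
    {"xyz":[0,0,0],"turn":0},
    {"xyz":[0,0,0],"turn":0},
    {"xyz":[0,0,0],"turn":0},
    {"xyz":[0,0,0],"turn":0},
    {"xyz":[0,0,0],"turn":0}
  ],
  "fingers": 0.4
}}

```text
time: 42.53
tool_pos: [518.0, 243.9, 10.9]
orientation: [0.648, 0.762, 0.0, 0.0]
contact_force: [-0.2, 0.3, 0.3]
finger_gap: 0.39
```

Request:
{"name": "move_arm", "arguments": {
  "series": [
    {"xyz":[0,0,-0.3],"turn":0},
    {"xyz":[0,0,-0.5],"turn":0},
    {"xyz":[0,0,-0.8],"turn":0},
    {"xyz":[0,0,-0.8],"turn":0},
    {"xyz":[0,0,-0.8],"turn":0},
    {"xyz":[0,0,-0.8],"turn":0},
    {"xyz":[0,0,-0.6],"turn":0},
    {"xyz":[0,0,0],"turn":0}
  ]
}}

```text
time: 43.2
tool_pos: [520.9, 244.7, 154.4]
orientation: [0.648, 0.762, 0.004, 0.003]
contact_force: [-0.1, 0.3, 0.8]
finger_gap: 0.4
```

```bash
python3 - <<'E'
from h import *
s=env.observe();print(s['tool_pos'],s['contact_force'])
im=env.capture('wrist');c=cam('wrist')
for l,z in(('drum',67),('rack',22)):
  for o in env.silhouettes(l,'wrist')[:2]:
    k=max(cv2.findContours(o['pixels'].astype(np.uint8),0,2)[0],key=cv2.contourArea);w=back(c,cv2.convexHull(k).reshape(-1,2),z)[:,:2].astype(np.float32)
    print(l,round(o['p'],2),cv2.minEnclosingCircle(w) if l=='drum' else cv2.minAreaRect(w))
t=env.capture('scene');save('s12',cv2.resize(np.clip(t*1.6,0,255).astype(np.uint8)[130:340,80:520],(800,382),interpolation=cv2.INTER_CUBIC))
E
```

```text
[520.92445164 244.67752127 154.40708447] [-0.12032239  0.27803398  0.84672211]
drum 0.71 ((566.5755615234375, 68.94966888427734), 52.84644317626953)
drum 0.7 ((574.7070922851562, 255.5791778564453), 65.64620208740234)
rack 0.92 ((574.3951416015625, 261.4922180175781), (197.43373107910156, 197.84088134765625), 79.5518569946289)
```

View pics/s12.png

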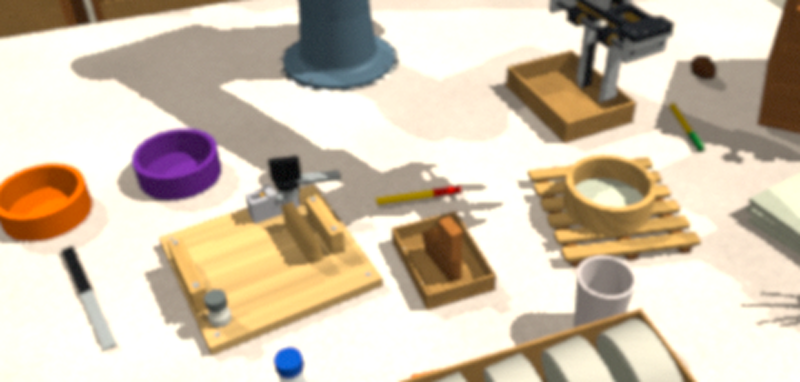

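All is in place: the drum lies flat on the rack (612,195), the wedge stands in the small tray (443,245), the latch arm is swung out (320,180), the bystanders have not moved, and the gripper is clear. I hand in.

```bash
python3 -c "
from cell import env
print(env.finish_job())"
```

```text
the job is handed in; nothing more can be done
None
```

The job is done and handed in at about 43 s. The knob is unlocked, the wedge is in the smaller tray, and the drum is on the rack with its open side up.

**Last checks**
- **Knob:** it stayed over after I let go. The last picture shows the latch arm swung out to the jig's +y side. My angle estimate was 68–70°; it reads about 9° high, so the arm is near 60°.
- **Wedge:** I worked it to and fro and pulled it up. It now stands upright in the smaller tray.
- **Drum:** its centre is about 6 mm from the rack's centre, so its 65 mm radius is well within the 200 mm rack. It touched down with about 4 N.
- **Other things:** the pens, knife, cup, glue pot and look-alikes in the last picture appear undisturbed. The gripper was clear, with no force on it.

**What went wrong or disagreed**
- **Finger ends:** they appear to sit about 34.5 mm behind the reported TCP, not at it. The first grip on the knob therefore closed on air above the bar. I found the offset by touching the bar's top at 9 N and used it from then on.
- **First turn of the knob:** the bar slipped about 33° in the pads, so the knob stopped just short of the click and sprang back. A second turn, with the tool taken 84° round, clicked it over.

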